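# Clamp the nail board until the torque knob clicks

### The arm

A 6-joint arm with a two-finger parallel gripper is mounted at the origin on the work surface. World frame = base frame: x ahead of the robot, y to its left, z up, the work surface at z = 0. Lengths are in m, angles in rad, forces in N, time in s.
With the tool pointing down it reaches from about 0.325 to 0.775 m from the base axis. Payload 5.5 kg.
Tool frame: the origin (TCP) lies at the very end of the fingers, on their centre line; the grasp point (between the pads) lies 19 mm behind it; z points along the fingers, x is the direction in which the jaws open and shut, and the axes are right-handed (so a half turn about z gives the same grasp; the last joint's range is limited). The gripper opens to 88 mm and grips with 3 to 60 N. Pads are 20 mm wide; open, the fingers measure 115 mm over their backs; the gripper's body (75 mm by 178 mm) begins 61 mm behind the grasp point.
Start: joints at [-1.402, 0.091, 1.231, -0, 1.82, -0.057], TCP at [0.134, -0.585, 0.223] pointing down, gripper open.
Joint ranges: [-2.87, 2.87], [-0.86, 2.18], [0.17, 2.46], [-1.51, 4.65], [0.06, 2.69], [-2.65, 2.65]. Speed limits (rad/s): [2.57, 2.57, 3.01, 3.14, 3.14, 3.14].

### API

Orientations are given as [roll, pitch, yaw] about the fixed x, y, z axes, in that order (R = Rz(yaw) Ry(pitch) Rx(roll)).
In Python, from rig import status, viewer, job gives the robot as it stands. The module is installed in compiled form; this text tells all that it offers.
- The arm moves only by the shell command python3 -m handwheel 'ROWS'. ROWS is a JSON object of lists of equal length, an entry for each row: "grip": the closure, from 0 (fully open) to 1 (shut); "linear": the shift along the tool's x, y, z in mm, a list of three; "dr": the turn, a rotation vector about the tool's x, y, z in degrees, a list of three. A call has 1 to 5 rows; each row shifts and turns the commanded pose from where the row before left it, along the tool's axes as they then stand; what a row does not reach is not made up. A row lasts 1/12 s, in which the tool goes at most 41.7 mm and 7.16 degrees, less where a joint would pass 70% of its speed; a pose out of reach is approached as far as the arm can. A call with a gripper value outside its range is refused whole. The fingers move at their own pace and stop on an object; the grip force is fixed at half the most. Time passes only in rows, so rows that do not move let the fingers close. It gives the time, the measured TCP pose, the force and the opening at its end, in the units of the state.
- status.sense(): the state, without advancing time (a new reading comes with each control period).
- viewer.get_image(name): name is "scene" or "side" or "wrist"; returns a dict with "color" (480x640x3 uint8, red, green, blue), "z_map" (480x640 float32, m along the optical axis (not along the pixel's ray), 0 where there is no reading), "mtx" (3x3 intrinsics, pixels), "world_from_camera" (4x4, takes a point from camera to world coordinates). Camera axes: x right, y down, z forward; pixel columns grow to the right and rows downward; lengths in m; the calibration is good to about 2 mm. A picture is of the moment at which its call begins.
- job.sign_off(): hands the job in, once; it reports no verdict.
The state is a dict: "clock": time; "qpos": joint angles; "joint_vel": joint speeds; "joint_efforts": joint torques, N m; "tcp_pos": TCP position; "tool_rot": TCP orientation; "contact_force": force on the tool from outside, world axes, zero at the start; "moment": the same for the moment, N m; "finger_gap": finger opening in m.
Only numpy, scipy, OpenCV 4.12 (cv2) and the standard library are available. Lean on these libraries where they do the work, as an engineer would, in place of code of your own. Each camera call takes 0.05 s, during which the arm holds its last target.

### The job

Slide the little nail board, plain timber end first, into the hold-down clamp on the table until it is fully home against the brass stop, pushing gently. Then turn the red knob clockwise (seen from above) until the foot grips the board and the knob's clutch clicks over, and stop there: one click or two, never a third. Let go and leave everything else on the table where it is.

Things in the scene. Friction and masses are not known exactly. Their poses are not given: they have to be found in the camera images.
- board_mid (a point): centre of the loose nail board lying flat: timber slat 160 mm long (its x), 56 wide (y), 22 thick, 0.1 to 0.21 kg. The +x end (45 mm) is plain timber and goes into the clamp; the rest is blue velvet with small nails standing 10 mm out of the top within 15 mm of the centre line. Grip it across its width about 45 mm behind the centre (x = -45): there the fingers stay clear of the clamp
- board_end (a point): middle of the board's plain end face (board x = +80 mm, half-way up), the face that must meet the stop
- clamp_bed (a point): grey clamp, fixed to the table: point on the top of its flat bed, 12 mm above the table, on the centre line. Its x points from the open mouth (robot side) to the stop, z up. The bed reaches from x = -110 to 110 mm and 60 mm to each side. The stop's face is at x = 60 mm with a column behind it. When home the board's centre is at x = -20 mm. The clamp's yaw varies
- rail_mouth (a point): mid-point of the mouth between two steel guide rails on the bed, at clamp x = -15 mm. The rails are 12 mm high and 64 mm apart from x = 5 to 60 mm (4 mm free each side of the board), flared before that. Lay the board flat on the bed with its end about at this mouth, then slide it in level: the head overhead leaves no room to lower it in place
- head_under (a point): centre of the underside of the clamp's round head (26 mm radius, at the end of an arm from the column), on the knob's axis at clamp x = 30 mm, 53 mm above the bed; the head's top is 77 mm above the bed
- stop_face (a point): centre of the board-side face of the brass stop, 11 mm above the bed; rigid; axes as the clamp's
- foot_face (a point): underside of the clamp's round rubber foot (24 mm across), at clamp x = 30 mm, y = 0. It starts 3 to 7.2 mm above the height of the board's top, does not turn, and goes down 4.5 mm per radian that the ring turns clockwise. On the board its spring gives about 2.3 mm (20 N per mm), so the moment climbs over the last 0.5 rad; tight, it presses with about 45 N and stays so
- knob_grip (a point): centre of the red round knob grip, on its upright axis: 40 mm diameter, 38 mm high; this point is 19 mm below its top and 19 mm above the black skirt (55 mm diameter), which is part of the knob. The knob does not rise or sink. Turning it clockwise takes the steel ring along and lowers the foot at about 0.4 Nm. Several grasps are needed: 1.6 to 3 rad in all
- knob_dot (a point): white dot on the knob's skirt, 24 mm from the axis. Once the foot is tight the ring stands still and the knob slips on it in clicks of 45 degrees: the turning moment climbs to about 0.6 Nm, falls off steadily to 0.2 Nm as the click goes over, then leaps up again; held still, friction hides part of it, but a fall of 0.15 Nm shows. Let go, it stays. Anticlockwise loosens
- ring_dot (a point): yellow mark on the steel ring (68 mm diameter) under the knob, 31 mm from the axis. At the start the white dot is in line with it, 7 mm away, and stays so until the clutch slips; then the white dot runs ahead clockwise, 45 degrees a click: about 22 mm apart after one full click, 39 mm after two
- stop: the brass stop, 50 mm wide, 26 mm high; fragile: do not drive the board into it with more than 25 N
- foot: the clamp foot
- board: the nail board as a whole; origin at the centre of its underside
- hammer: bystander: hammer lying on the table
- phone: bystander: black phone-like slab 150 x 72 x 9 mm
- tape_roll: bystander: roll of paper tape 84 mm across, 24 mm high
- spool_a: bystander: white thread spool, 36 mm across, 44 mm high
- spool_b: bystander: red thread spool, 36 mm across, 44 mm high
- glue: bystander: white glue bottle, 44 mm across, 120 mm high
- nail_tray: bystander: green nail tray 80 x 140 x 30 mm
- pencil_cup: bystander: white cup, 72 mm across, 90 mm high
Mind the look-alikes: they are no part of the job. What is shaped like the board but orange is not meant.

How it is judged:
On the way, in this order (a step that is already met when the one before it is completed fails the run):
1. the board lies in the clamp, its end home against the stop (x of board_end in the frame of stop_face above -0.002 m and distance between board_end and stop_face below 0.007 m and angle between the x axis of board_mid and the x axis of clamp_bed, either way round below 0.12 rad), for 0.2 s.
2. with the foot tight on the board, the knob's clutch has clicked over (horizontal distance between knob_dot and ring_dot above 0.014 m and contact force between foot and board above 20 N), for 0.1 s.
At the end, for the whole second after the job is handed in: The board lies in the clamp with its plain end within 2 mm of the brass stop (and within 7 mm of the stop's centre point, in line with the clamp to 0.12 rad), at rest and pressed by the foot with more than 20 N; the clutch has clicked once or twice: the white dot is 14 to 49 mm from the yellow mark (all of step 1 and all of step 2 and horizontal distance between knob_dot and ring_dot below 0.0495 m and linear speed of board below 0.01 m/s); the robot touches nothing.
It fails at once if the knob was turned on to a third click (dots more than 49 mm apart) (horizontal distance between knob_dot and ring_dot above 0.0495 m).
It fails at once if the board was driven into the stop with more than 25 N (contact force between board and stop above 25 N).
It fails at once if a bystander was moved more than 30 mm (distance of any of hammer, phone, tape_roll, spool_a, spool_b, glue, nail_tray, pencil_cup from where it was at the start of the episode above 0.03 m).
It also fails if it takes over 72 s, if anything falls off the work surface, if the arm or the gripper's body presses on something with over 40 N, if the wrist force passes 120 N, or if a joint passes its speed limit or range.

## Working session

There is one attempt and no reset: what is moved stays moved. The work goes in short steps, Python scripts to look and compute and a shell command to move; the robot and the scene stay as the last step left them, time stands still between calls to the robot, and variables do not carry over. Pictures are saved under pics/ and viewed, and the job is handed in when it is done.

```bash
mkdir -p pics; ls
python3 - <<'E'
from rig import status, viewer
import cv2,numpy as np
s=status.sense(); print(s)
for n in ["scene","side","wrist"]:
    d=viewer.get_image(n); cv2.imwrite(f"pics/{n}0.png",d["color"][:,:,::-1]); np.savez(f"{n}0.npz",**d)
    print(n,d["mtx"].tolist(),d["world_from_camera"].round(4).tolist())
E
```

```text
pics
{'clock': 0.0, 'qpos': array([-1.40166370e+00,  9.18512613e-02,  1.23186302e+00, -5.30179321e-06,
        1.81978695e+00, -5.67105394e-02]), 'joint_vel': array([ 9.42035418e-04, -3.10227530e-06,  2.12755474e-03,  1.22390923e-04,
        3.56579259e-04, -3.37855787e-04]), 'joint_efforts': array([ 4.69333841e-03, -4.46441460e+01, -4.06442535e+01,  7.00715021e-02,
        2.92436552e-02, -1.40623274e-04]), 'tcp_pos': array([ 0.13429859, -0.58448052,  0.22152434]), 'tool_rot': array([-3.14148961e+00,  1.90579809e-03, -1.34495436e+00]), 'contact_force': array([ 0.04808369, -0.06543832, -0.79162159]), 'moment': array([ 0.02520214,  0.03465182, -0.0003772 ]), 'finger_gap': 0.08781338105194293}
scene [[516.2261568038207, 0.0, 313.7703841865957], [0.0, 516.2261568038207, 245.63387876378218], [0.0, 0.0, 1.0]] [[0.0417, 0.81, -0.585, 1.1942], [0.9991, -0.0299, 0.0299, -0.0884], [0.0068, -0.5857, -0.8105, 0.9654], [0.0, 0.0, 0.0, 1.0]]
side [[554.6695116120966, 0.0, 319.0355202894544], [0.0, 554.6695116120966, 239.06964437343055], [0.0, 0.0, 1.0]] [[-0.9705, -0.1556, 0.1839, 0.3226], [-0.2403, 0.571, -0.785, 1.0336], [0.0171, -0.8061, -0.5916, 0.885], [0.0, 0.0, 0.0, 1.0]]
wrist [[401.70793765706355, 0.0, 323.40254827200584], [0.0, 401.70793765706355, 247.82121012454854], [0.0, 0.0, 1.0]] [[0.2247, -0.9322, -0.2836, 0.212], [-0.9744, -0.2158, -0.0626, -0.5671], [-0.0028, 0.2904, -0.9569, 0.3851], [0.0, 0.0, 0.0, 1.0]]
```

View pics/scene0.png

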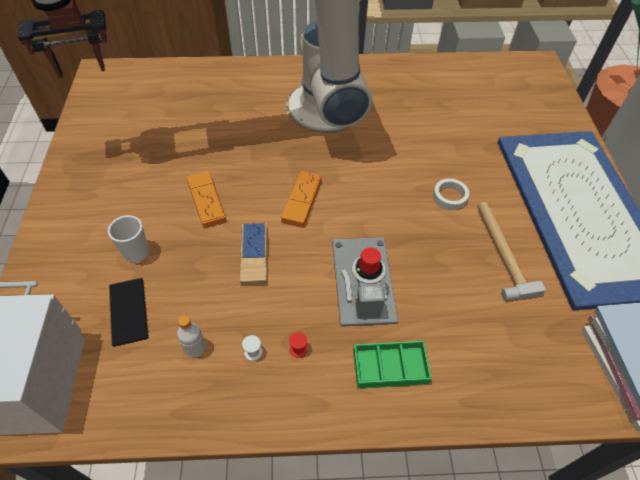

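View pics/side0.png

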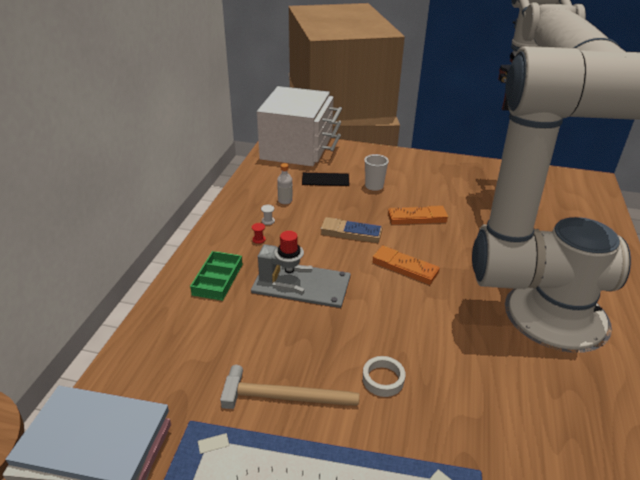

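View pics/wrist0.png

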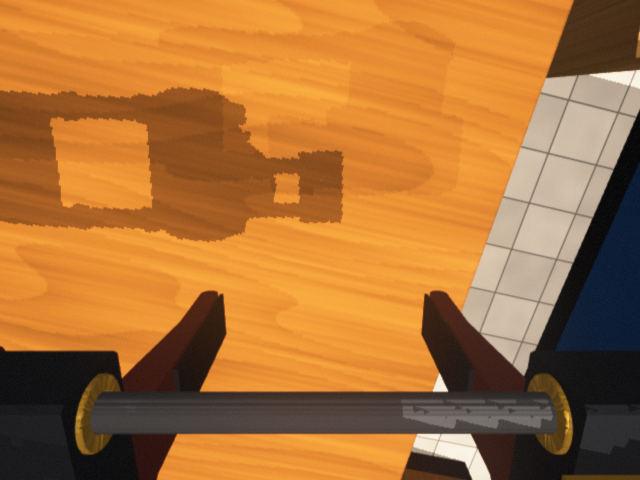

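Candidates for the board: blue and timber slat at scene (254,253); orange slats at (206,198) and (301,197), which are look-alikes. I choose (254,253). The red spool at (298,345) could be taken for the red knob at (370,262). Next, close crops.

Run:
```python
import cv2,numpy as np
s=cv2.imread("pics/scene0.png"); d=cv2.imread("pics/side0.png")
cv2.imwrite("pics/c1.png",cv2.resize(s[210:340,225:415],None,fx=4.2,fy=4.2,interpolation=cv2.INTER_CUBIC))
cv2.imwrite("pics/c2.png",cv2.resize(d[200:310,230:400],None,fx=4.7,fy=4.7,interpolation=cv2.INTER_CUBIC))
```

```text
(no output)
```

View pics/c1.png

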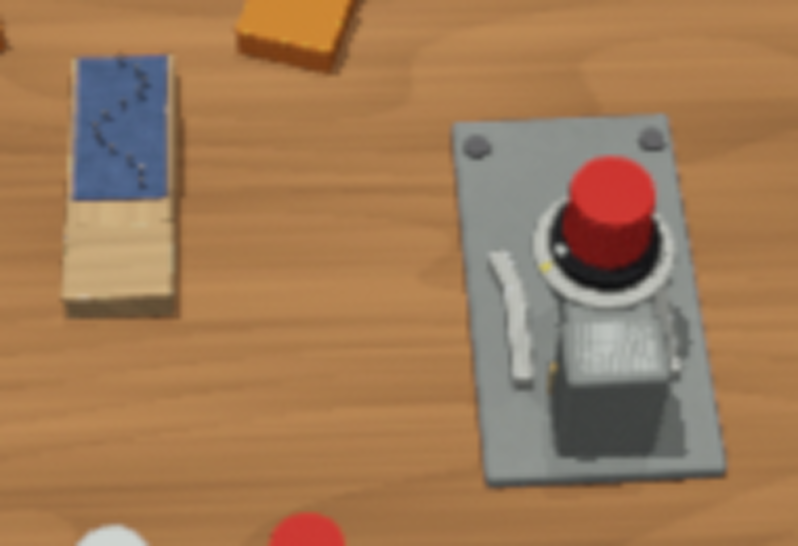

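View pics/c2.png

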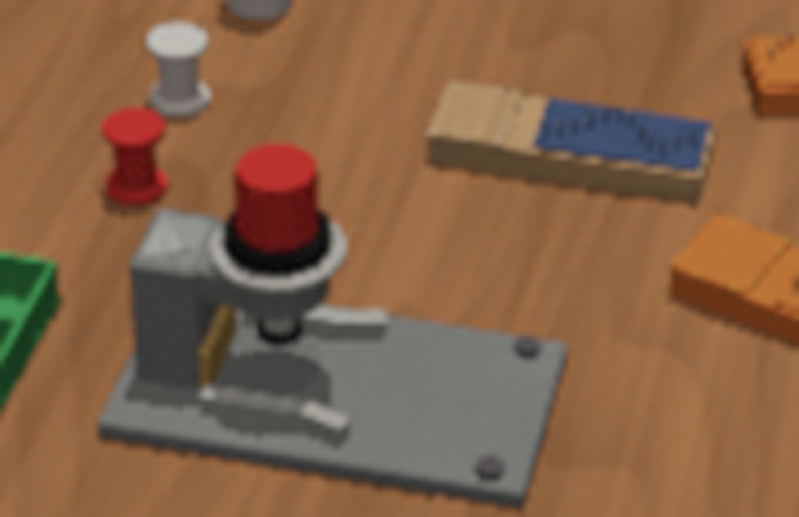

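The crops confirm it: board = blue velvet with a timber end pointing away from the robot (+x). The clamp's mouth is on the robot side, and the white dot and yellow mark are both on the left (−y) side of the skirt. Now the measurements.

```bash
cat > h.py <<'E'
import numpy as np,cv2
def L(n): return dict(np.load(n))
def ray(d,u,v):
    K=d["mtx"];T=d["world_from_camera"]
    r=T[:3,:3]@np.array([(u-K[0,2])/K[0,0],(v-K[1,2])/K[1,1],1.]); return T[:3,3],r
def onz(d,u,v,z):
    o,r=ray(d,u,v); return o+r*(z-o[2])/r[2]
def proj(d,P):
    T=np.linalg.inv(d["world_from_camera"]);p=(T[:3,:3]@np.atleast_2d(P).T).T+T[:3,3]
    q=(d["mtx"]@p.T).T; return q[:,:2]/q[:,2:]
def cloud(d):
    z=d["z_map"].astype(float);K=d["mtx"];T=d["world_from_camera"]
    v,u=np.mgrid[0:480,0:640]
    p=np.stack([(u-K[0,2])/K[0,0]*z,(v-K[1,2])/K[1,1]*z,z],-1)
    P=p@T[:3,:3].T+T[:3,3]; P[z==0]=np.nan; return P
E
python3 - <<'E'
from h import *
S=L("scene0.npz");D=L("side0.npz")
sc=lambda p:(p[0]/4.2+225,p[1]/4.2+210)
sd=lambda p:(p[0]/4.7+230,p[1]/4.7+200)
print("board scene");B=[onz(S,*sc(p),.022) for p in [(75,58),(170,55),(175,297),(63,298)]]
for b in B: print(b.round(4))
print("board side")
for p in [(448,80),(430,136),(713,122),(702,174)]: print(onz(D,*sd(p),.022).round(4))
print("bed scene")
for p in [(455,124),(667,117),(726,470),(487,482)]: print(onz(S,*sc(p),.012).round(4))
print("bed side")
for p in [(566,347),(522,497),(100,430)]: print(onz(D,*sd(p),.012).round(4))
for n,d in (("scene",S),("side",D)):
    P=cloud(d);c=d["color"].astype(int)
    blue=(c[...,2]>c[...,0]+30)&(P[...,0]<.75)&(abs(P[...,1])<.3)&(P[...,2]<.06)&(P[...,2]>.01)
    red=(c[...,0]>120)&(c[...,1]<70)&(c[...,2]<70)&(P[...,2]>.08)
    for m in (blue,red):
        Q=P[m]; print(n,m.sum(),np.nanmean(Q,0).round(4),np.nanpercentile(Q,2,0).round(4),np.nanpercentile(Q,98,0).round(4))
    top=red&(P[...,2]>np.nanpercentile(P[red][:,2],98)-.006); print("top",np.nanmedian(P[top],0).round(4),((np.nanmin(P[top],0)+np.nanmax(P[top],0))/2).round(4))
    g=(abs(P[...,2]-.012)<.005)&(c.max(-1)-c.min(-1)<25)&(P[...,0]>.3)&(P[...,0]<.8)&(abs(P[...,1])<.3)
    v,u=np.nonzero(g); print("bed rect",cv2.minAreaRect(P[g][:,:2].astype(np.float32)),g.sum())
    w=((P[...,2]>.012)&(P[...,2]<.03)&(P[...,0]>.4)&(P[...,0]<.7)&(P[...,1]>-.25)&(P[...,1]<-.11))
    print("board rect",cv2.minAreaRect(P[w][:,:2].astype(np.float32)),w.sum())
E
```

```text
board scene
[ 0.4447 -0.2156  0.022 ]
[ 0.4445 -0.1631  0.022 ]
[ 0.6024 -0.1585  0.022 ]
[ 0.6009 -0.2157  0.022 ]
board side
[ 0.599  -0.2169  0.022 ]
[ 0.5957 -0.1583  0.022 ]
[ 0.4405 -0.2153  0.022 ]
[ 0.4387 -0.1627  0.022 ]
bed scene
[ 0.4904 -0.0075  0.012 ]
[0.4899 0.1092 0.012 ]
[0.7063 0.1119 0.012 ]
[ 0.7083 -0.0058  0.012 ]
bed side
[ 0.485  -0.0052  0.012 ]
[0.4834 0.1121 0.012 ]
[0.6977 0.119  0.012 ]
scene 662 [ 0.4922 -0.1902  0.0212] [ 0.4464 -0.2124  0.0172] [ 0.5351 -0.1681  0.0265]
scene 269 [0.63   0.0457 0.1406] [0.6097 0.0325 0.1339] [0.6447 0.0682 0.1443]
top [0.6278 0.0511 0.1414] [0.6264 0.0507 0.142 ]
bed rect ((0.5883440971374512, 0.018143415451049805), (0.2832278311252594, 0.7189043164253235), 22.378982543945312) 2682
board rect ((0.5003309845924377, -0.16582798957824707), (0.10717269033193588, 0.20260494947433472), 88.5970230102539) 1568
side 305 [ 0.4905 -0.1908  0.0219] [ 0.4474 -0.2135  0.0175] [ 0.5348 -0.1713  0.0279]
side 138 [0.6252 0.0504 0.1419] [0.6073 0.034  0.1387] [0.6422 0.0701 0.145 ]
top [0.6245 0.0536 0.1422] [0.6229 0.0514 0.1422]
bed rect ((0.6032670736312866, 0.04346609115600586), (0.23931436240673065, 0.7230034470558167), 38.8485107421875) 2471
board rect ((0.49958980083465576, -0.16475439071655273), (0.10662921518087387, 0.19844309985637665), 89.32295989990234) 876
```

```bash
python3 -m handwheel '{"grip":[0,0,0,0,0],"linear":[[-20,-27,0],[-24,-32,0],[-24,-32,0],[-24,-32,0],[-24,-32,0]],"dr":[[0,0,0],[0,0,0],[0,0,0],[0,0,0],[0,0,0]]}'
python3 -m handwheel '{"grip":[0,0,0,0,0],"linear":[[-24,-32,0],[-24,-32,0],[-24,-32,0],[-24,-32,0],[-24,-32,0]],"dr":[[0,0,0],[0,0,0],[0,0,0],[0,0,0],[0,0,0]]}'
python3 -m handwheel '{"grip":[0,0,0,0,0],"linear":[[-24,-32,0],[-24,-32,0],[-23,-32,0],[0,0,0],[0,0,0]],"dr":[[0,0,0],[0,0,0],[0,0,0],[0,0,-7],[0,0,-7]]}'
```

```text
clock: 0.57
tcp_pos: [0.2601, -0.4354, 0.2222]
tool_rot: [3.142, 0.001, -1.346]
contact_force: [0.1, -0.3, 0.4]
finger_gap: 0.0877
clock: 0.98
tcp_pos: [0.3893, -0.2825, 0.2225]
tool_rot: [-3.142, -0.0, -1.345]
contact_force: [0.9, -0.1, 0.4]
finger_gap: 0.0875
clock: 1.4
tcp_pos: [0.4673, -0.1913, 0.222]
tool_rot: [3.141, 0.001, -1.091]
contact_force: [0.1, -0.6, -0.4]
finger_gap: 0.0879
```

```bash
python3 -m handwheel '{"grip":[0,0,0,0,0],"linear":[[0,0,0],[0,0,0],[0,0,0],[0,0,0],[0,0,0]],"dr":[[0,0,-7],[0,0,-7],[0,0,-7],[0,0,-7],[0,0,-7]]}' >/dev/null
python3 -m handwheel '{"grip":[0,0,0,0,0],"linear":[[0,0,0],[0,0,0],[0,0,0],[0,0,0],[0,0,0]],"dr":[[0,0,-7],[0,0,-7],[0,0,-7],[0,0,-7],[0,0,-7]]}' >/dev/null
python3 -m handwheel '{"grip":[0,0,0,0,0],"linear":[[0,0,0],[0,0,0],[0,0,0],[0,0,0],[0,0,0]],"dr":[[0,0,-7],[0,0,-7],[0,0,-7],[0,0,-7],[0,0,-7]]}' >/dev/null
python3 -m handwheel '{"grip":[0,0,0,0,0],"linear":[[0,0,0],[0,0,0],[0,0,0],[0,0,0],[0,0,0]],"dr":[[0,0,-7],[0,0,-7],[0,0,-7],[0,0,-7],[0,0,-7]]}' 
python3 -m handwheel '{"grip":[0,0,0],"linear":[[0,0,0],[0,0,0],[0,0,0]],"dr":[[0,0,-7],[0,0,-6],[0,0,0]]}'
python3 - <<'E'
from rig import viewer,status
import numpy as np,cv2
d=viewer.get_image("wrist");np.savez("w1.npz",**d);cv2.imwrite("pics/w1.png",d["color"][:,:,::-1]);print(status.sense()["qpos"].round(3),d["world_from_camera"].round(3).tolist())
E
```

```text
clock: 3.07
tcp_pos: [0.466, -0.1935, 0.2223]
tool_rot: [-3.141, -0.0, 1.349]
contact_force: [0.5, 0.2, 0.1]
finger_gap: 0.0879
clock: 3.32
tcp_pos: [0.4661, -0.1935, 0.2223]
tool_rot: [-3.141, -0.0, 1.573]
contact_force: [0.4, -1.0, 0.7]
finger_gap: 0.0879
[-0.461 -0.165  1.481 -0.     1.826 -2.029] [[-0.003, 0.958, 0.288, 0.386], [1.0, 0.003, 0.002, -0.194], [0.001, 0.288, -0.958, 0.386], [0.0, 0.0, 0.0, 1.0]]
```

View pics/w1.png

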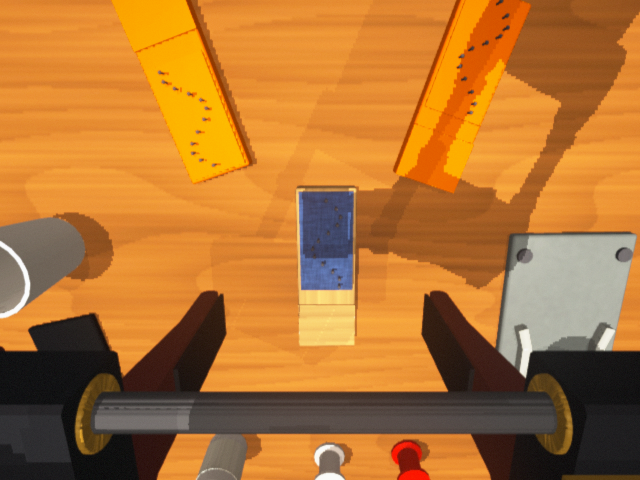

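Wrist view: the board's top corners are at about (297,187), (357,186), (356,345) and (299,346). The clamp's mouth edge runs (512,234)–(634,233), with bolts at (524,255) and (624,255).

Run:
```python
from h import *
d=L("w1.npz")
for p in [(297,187),(357,186),(356,345),(299,346)]: print(onz(d,*p,.022).round(4))
for p in [(512,234),(634,233),(498,349)]: print("bed",onz(d,*p,.012).round(4))
P=cloud(d)
for p in [(524,255),(624,255)]: print("bolt",onz(d,*p,.015).round(4),P[p[1]-4:p[1]+5,p[0]-4:p[0]+5,2].mean().round(4))
print("bed z",np.nanmedian(P[280:310,540:600,2]),"board z",np.nanmedian(P[310:340,305:350,2]))
c=d["color"];cv2.imwrite("pics/w1c.png",np.hstack([cv2.resize(c[175:360,270:380],None,fx=3.2,fy=3.2)[:,:,::-1],cv2.resize(c[175:360,490:640],None,fx=3.2,fy=3.2)[:,:,::-1]])[:592])
```

```text
[ 0.4385 -0.2172  0.022 ]
[ 0.4374 -0.163   0.022 ]
[ 0.5993 -0.1595  0.022 ]
[ 0.6006 -0.2177  0.022 ]
bed [ 0.4844 -0.0117  0.012 ]
bed [0.4831 0.1056 0.012 ]
bed [ 0.6095 -0.009   0.012 ]
bolt [0.5047 0.0014 0.015 ] 0.0174
bolt [0.5044 0.0985 0.015 ] nan
bed z 0.013413863767876733 board z 0.023142760575945193
```

View pics/w1c.png

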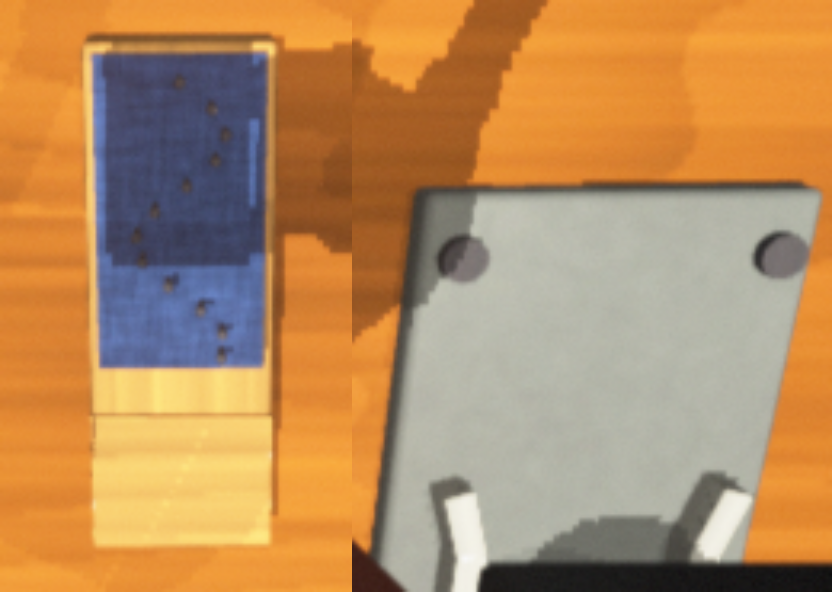

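Run:
```python
from h import *
d=L("w1.npz")
for p in [(636.2,234.4),(612.8,350)]: print("bed R",onz(d,*p,.012).round(4))
for p in [((425-352)/3.2+490,175+190/3.2),((395-352)/3.2+490,175+425/3.2)]: print("bed L",onz(d,*p,.012).round(4))
```

```text
bed R [0.4845 0.1081 0.012 ]
bed R [0.6103 0.1121 0.012 ]
bed L [ 0.4848 -0.0108  0.012 ]
bed L [ 0.5621 -0.0096  0.012 ]
```

```bash
python3 -m handwheel '{"grip":[0,0,0,0,0],"linear":[[2,5,35],[2,4,40],[0,0,40],[0,0,40],[0,0,29]],"dr":[[0,0,-0.4],[0,0,0],[0,0,0],[0,0,0],[0,0,0]]}'
python3 - <<'E'
from rig import viewer
import numpy as np,cv2
d=viewer.get_image("wrist");cv2.imwrite("pics/w2.png",d["color"][:,:,::-1])
E
```

```text
clock: 3.78
tcp_pos: [0.4736, -0.1887, 0.0346]
tool_rot: [-3.138, -0.002, 1.573]
contact_force: [0.3, -0.1, 0.1]
finger_gap: 0.0875
```

View pics/w2.png

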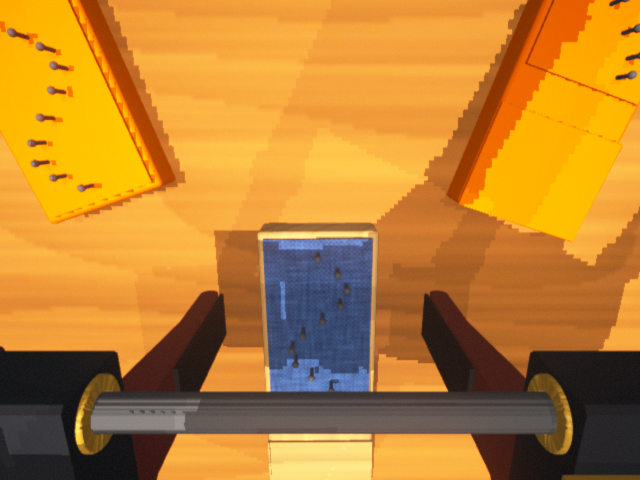

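The board (cols 260–377) sits midway between the fingers (224–423). Lower and close.

```bash
python3 -m handwheel '{"grip":[0,0,0,0.3,0.5],"linear":[[0,0,15],[0,0,8],[0,0,0],[0,0,0],[0,0,0]],"dr":[[0,0,0],[0,0,0],[0,0,0],[0,0,0],[0,0,0]]}'
python3 -m handwheel '{"grip":[1,1,1,1,1],"linear":[[0,0,0],[0,0,0],[0,0,0],[0,0,0],[0,0,0]],"dr":[[0,0,0],[0,0,0],[0,0,0],[0,0,0],[0,0,0]]}'
```

```text
clock: 4.25
tcp_pos: [0.476, -0.19, 0.0174]
tool_rot: [3.139, 0.001, 1.576]
contact_force: [0.9, 0.7, 0.6]
finger_gap: 0.0779
clock: 4.67
tcp_pos: [0.4755, -0.1898, 0.0164]
tool_rot: [3.141, 0.001, 1.577]
contact_force: [-0.7, -0.0, 2.6]
finger_gap: 0.0552
```

The fingers are higher on the board than I intended. I'll reopen, lower 8 mm and grip again.

```bash
python3 -m handwheel '{"grip":[0.1,0.1,0.1,0.1,0.1],"linear":[[0,0,0],[0,0,0],[0,0,4],[0,0,4],[0,0,0]],"dr":[[0,0,0],[0,0,0],[0,0,0],[0,0,0],[0,0,0]]}'
python3 -m handwheel '{"grip":[1,1,1,1,1],"linear":[[0,0,0],[0,0,0],[0,0,0],[0,0,0],[0,0,0]],"dr":[[0,0,0],[0,0,0],[0,0,0],[0,0,0],[0,0,0]]}'
python3 -m handwheel '{"grip":[1,1,1,1,1],"linear":[[0,0,0],[0,0,-10],[0,0,-20],[0,0,-20],[0,0,0]],"dr":[[0,0,0],[0,0,0],[0,0,0],[0,0,0],[0,0,0]]}'
python3 - <<'E'
from rig import viewer
import numpy as np,cv2
for n in ("side","wrist","scene"):
    d=viewer.get_image(n);np.savez(n+"3.npz",**d);cv2.imwrite(f"pics/{n}3.png",d["color"][:,:,::-1])
    if n=="side": cv2.imwrite("pics/side3c.png",cv2.resize(d["color"][130:330,230:470,::-1],None,fx=3,fy=3))
E
```

```text
clock: 5.08
tcp_pos: [0.4743, -0.1891, 0.0061]
tool_rot: [-3.14, -0.001, 1.577]
contact_force: [0.3, -0.6, 0.5]
finger_gap: 0.0786
clock: 5.5
tcp_pos: [0.4752, -0.1896, 0.0078]
tool_rot: [3.141, 0.0, 1.577]
contact_force: [-0.0, -0.0, 1.4]
finger_gap: 0.0556
clock: 5.92
tcp_pos: [0.4772, -0.1905, 0.0626]
tool_rot: [3.135, 0.003, 1.577]
contact_force: [0.4, -0.2, -1.2]
finger_gap: 0.0556
```

View pics/side3c.png

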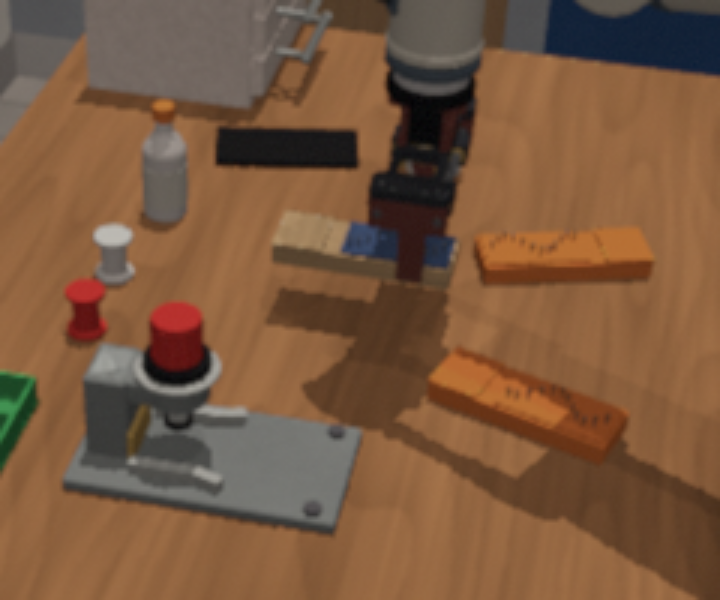

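View pics/wrist3.png

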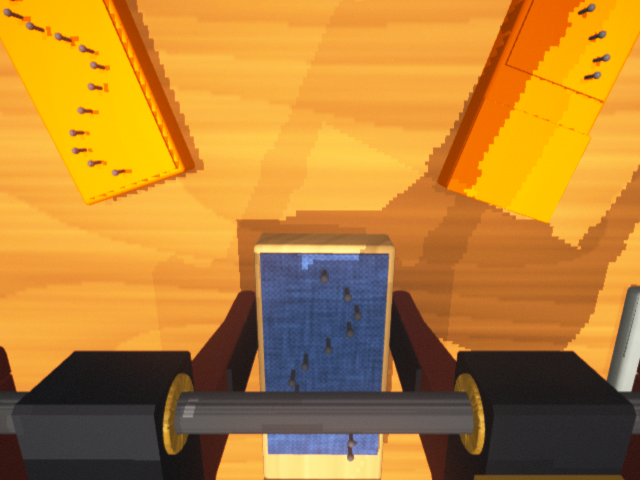

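The board is held level by the blue part with the timber end ahead. In the wrist view its rear top edge is at row ~245, cols 257–392.

Run:
```python
from h import *
d=L("wrist3.npz");c=d["color"];cv2.imwrite("pics/w3c.png",cv2.resize(c[220:300,240:410,::-1],None,fx=4.5,fy=4.5))
for p in [(257,245),(392,245)]: print(onz(d,*p,.0768).round(4))
s=L("side3.npz")
for p in [(230+455/3,130+250/3),(230+287/3,130+213/3),(230+273/3,130+250/3)]: print(onz(s,*p,.0768).round(4))
print(L("wrist3.npz")["world_from_camera"].round(3).tolist())
```

```text
[ 0.4402 -0.2157  0.0768]
[ 0.4398 -0.1643  0.0768]
[ 0.442  -0.1938  0.0768]
[ 0.5986 -0.2135  0.0768]
[ 0.5964 -0.1513  0.0768]
[[-0.007, 0.956, 0.293, 0.396], [1.0, 0.007, 0.001, -0.191], [-0.001, 0.293, -0.956, 0.223], [0.0, 0.0, 0.0, 1.0]]
```

View pics/w3c.png

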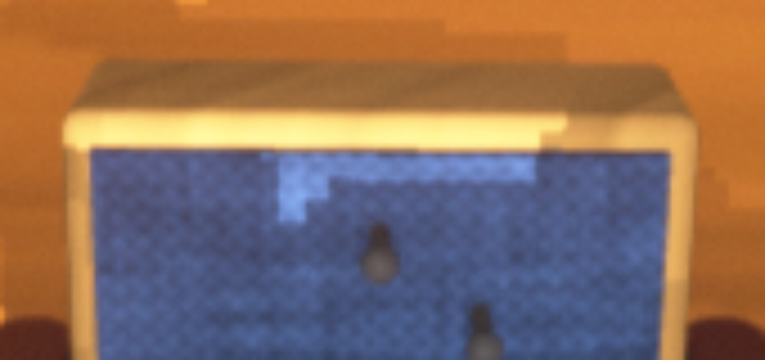

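```bash
python3 -m handwheel '{"grip":[1,1,1,1,1],"linear":[[20,-12,-5],[36,-12,-5],[40,0,0],[40,0,0],[40,0,0]],"dr":[[0,0,0],[0,0,-0.5],[0,0,0],[0,0,0],[0,0,0]]}'
python3 -m handwheel '{"grip":[1,1,1,1,1],"linear":[[40,0,0],[24,0,0],[0,0,0],[0,0,0],[0,0,0]],"dr":[[0,0,0],[0,0,0],[0,0,0],[0,0,0],[0,0,0]]}'
python3 - <<'E'
from rig import viewer
import numpy as np,cv2
for n in ("side","wrist","scene"):
    d=viewer.get_image(n);np.savez(n+"4.npz",**d);cv2.imwrite(f"pics/{n}4.png",d["color"][:,:,::-1])
    if n=="side": cv2.imwrite("pics/side4c.png",cv2.resize(d["color"][180:330,220:420,::-1],None,fx=4,fy=4))
    if n=="scene": cv2.imwrite("pics/scene4c.png",cv2.resize(d["color"][190:340,290:450,::-1],None,fx=4,fy=4))
E
```

```text
clock: 6.48
tcp_pos: [0.4477, -0.0122, 0.066]
tool_rot: [-3.139, -0.0, 1.584]
contact_force: [1.1, 0.0, -1.2]
finger_gap: 0.0554
clock: 6.9
tcp_pos: [0.4475, 0.0498, 0.0664]
tool_rot: [-3.14, 0.001, 1.586]
contact_force: [0.1, -0.0, -2.5]
finger_gap: 0.0557
```

View pics/side4c.png

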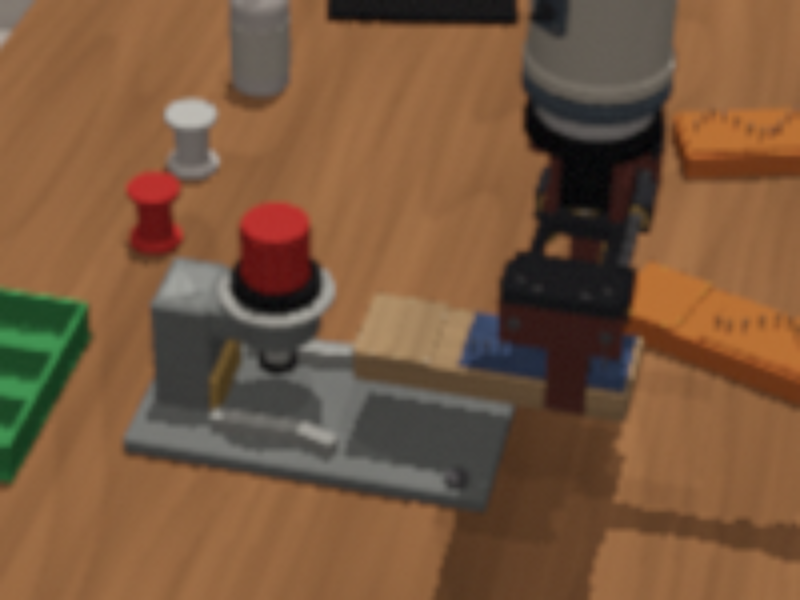

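View pics/scene4c.png

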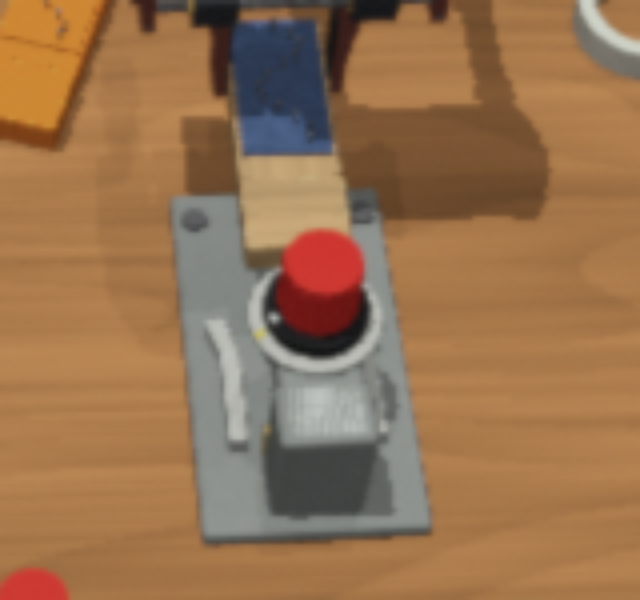

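View pics/wrist4.png

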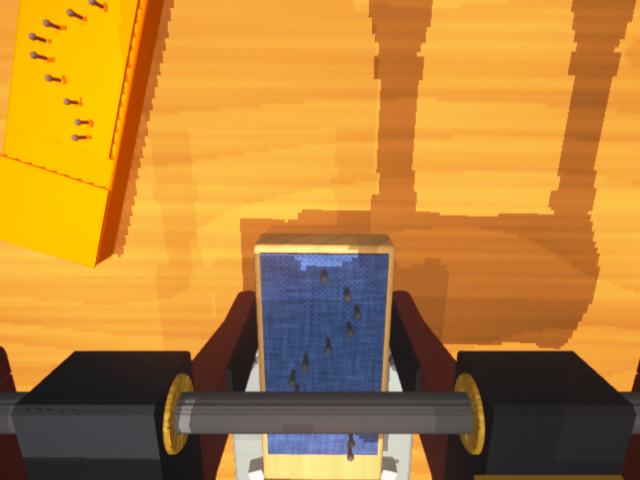

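Run:
```python
from h import *
d=L("wrist4.npz");c=d["color"];cv2.imwrite("pics/w4c.png",cv2.resize(c[330:480,220:430,::-1],None,fx=3.8,fy=3.8))
```

```text
(no output)
```

View pics/w4c.png

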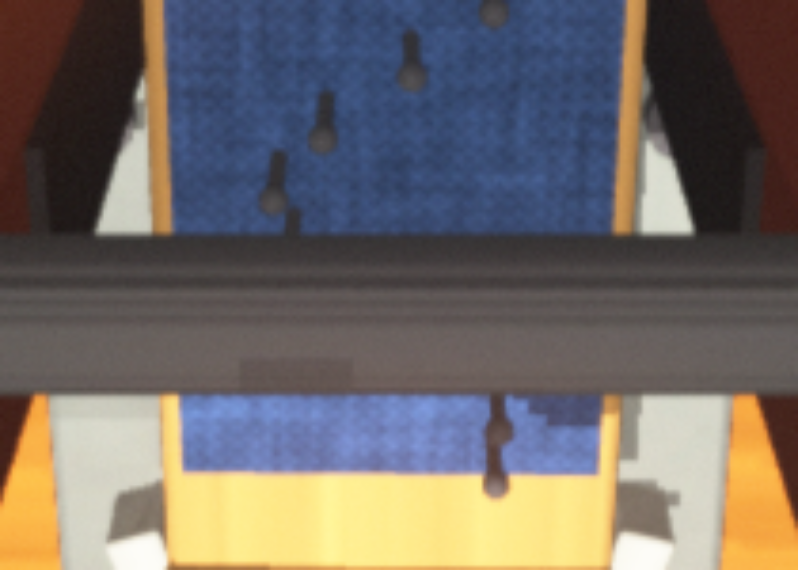

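Lateral alignment is good: board centre, bed centre and rail tops all lie near crop column 390. Lower onto the bed.

```bash
python3 -m handwheel '{"grip":[1,1,1,1,1],"linear":[[0,0,20],[0,0,15],[0,0,7],[0,0,3],[0,0,0]],"dr":[[0,0,0],[0,0,0],[0,0,0],[0,0,0],[0,0,0]]}'
python3 -m handwheel '{"grip":[1,1,1],"linear":[[0,0,1.5],[0,0,0],[0,0,0]],"dr":[[0,0,0],[0,0,0],[0,0,0]]}'
```

```text
clock: 7.47
tcp_pos: [0.4478, 0.0497, 0.022]
tool_rot: [-3.14, 0.0, 1.584]
contact_force: [0.2, -0.6, -0.7]
finger_gap: 0.0558
clock: 7.72
tcp_pos: [0.4487, 0.0503, 0.022]
tool_rot: [3.14, -0.0, 1.585]
contact_force: [-0.2, -1.2, -1.7]
finger_gap: 0.0558
```

```bash
python3 -m handwheel '{"grip":[1,1,1],"linear":[[0,0,1.0],[0,0,0],[0,0,0]],"dr":[[0,0,0],[0,0,0],[0,0,0]]}'
python3 -m handwheel '{"grip":[1,1,1],"linear":[[0,0,0.6],[0,0,0],[0,0,0]],"dr":[[0,0,0],[0,0,0],[0,0,0]]}'
```

```text
clock: 7.97
tcp_pos: [0.4482, 0.0503, 0.0203]
tool_rot: [3.141, 0.0, 1.586]
contact_force: [0.0, -0.5, -2.0]
finger_gap: 0.056
clock: 8.22
tcp_pos: [0.4483, 0.0504, 0.0198]
tool_rot: [3.141, -0.0, 1.585]
contact_force: [0.1, 1.3, -0.4]
finger_gap: 0.056
```

```bash
python3 -m handwheel '{"grip":[1,1,1,1,1],"linear":[[0,5,0.3],[0,6,0],[0,6,0],[0,5,0],[0,3,0]],"dr":[[0,0,0],[0,0,0],[0,0,0],[0,0,0],[0,0,0]]}'
python3 - <<'E'
from rig import viewer
import numpy as np,cv2
for n in ("side","wrist"):
    d=viewer.get_image(n);np.savez(n+"5.npz",**d);cv2.imwrite(f"pics/{n}5.png",d["color"][:,:,::-1])
    if n=="side": cv2.imwrite("pics/side5c.png",cv2.resize(d["color"][180:330,220:420,::-1],None,fx=4,fy=4))
    else: cv2.imwrite("pics/w5c.png",cv2.resize(d["color"][330:480,220:430,::-1],None,fx=3.8,fy=3.8))
E
```

```text
clock: 8.63
tcp_pos: [0.474, 0.0507, 0.0197]
tool_rot: [3.141, -0.0, 1.585]
contact_force: [-4.7, -1.0, 6.7]
finger_gap: 0.0557
```

View pics/side5c.png

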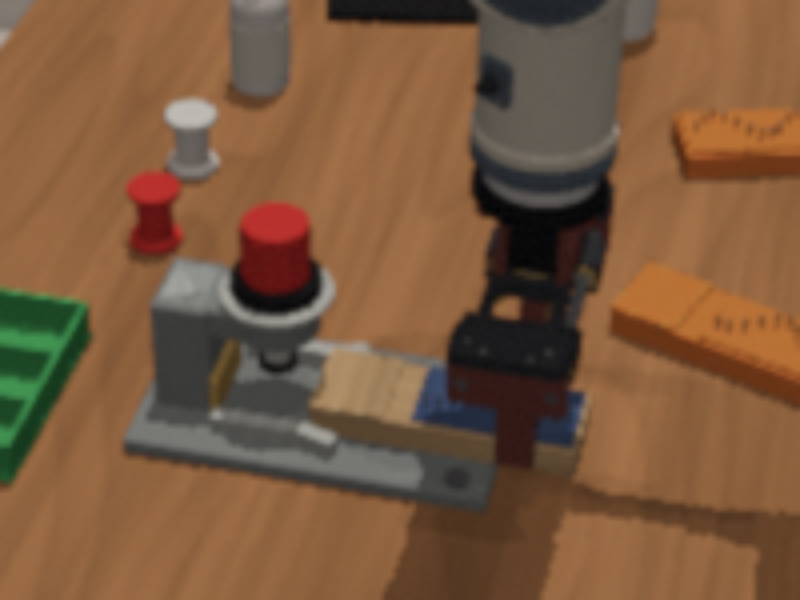

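View pics/w5c.png

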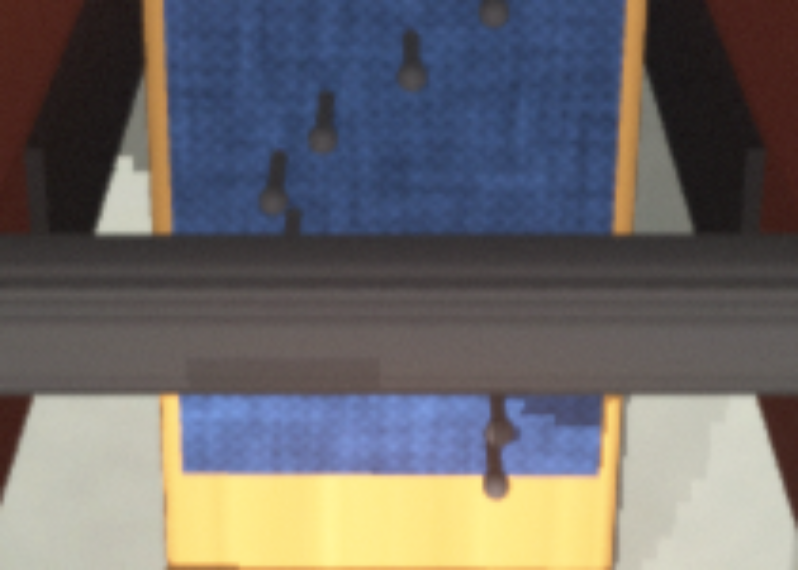

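```bash
python3 -m handwheel '{"grip":[1,1,1,1,1],"linear":[[0,3,-0.4],[0,5,0],[0,6,0],[0,5,0],[0,3,0]],"dr":[[0,0,0],[0,0,0],[0,0,0],[0,0,0],[0,0,0]]}'
python3 -m handwheel '{"grip":[1,1,1,1,1],"linear":[[0,4,0],[0,5,0],[0,5,0],[0,3,0],[0,1,0]],"dr":[[0,0,0],[0,0,0],[0,0,0],[0,0,0],[0,0,0]]}'
python3 - <<'E'
from rig import viewer
import numpy as np,cv2
for n in ("side","wrist"):
    d=viewer.get_image(n);np.savez(n+"6.npz",**d)
    if n=="side": cv2.imwrite("pics/side6c.png",cv2.resize(d["color"][180:330,220:420,::-1],None,fx=4,fy=4))
E
```

```text
clock: 9.15
tcp_pos: [0.4958, 0.051, 0.0198]
tool_rot: [3.142, -0.0, 1.585]
contact_force: [-4.5, -0.3, 5.9]
finger_gap: 0.0556
clock: 9.57
tcp_pos: [0.5137, 0.0512, 0.0198]
tool_rot: [-3.142, 0.0, 1.585]
contact_force: [-3.7, 0.5, 6.4]
finger_gap: 0.0559
```

View pics/side6c.png

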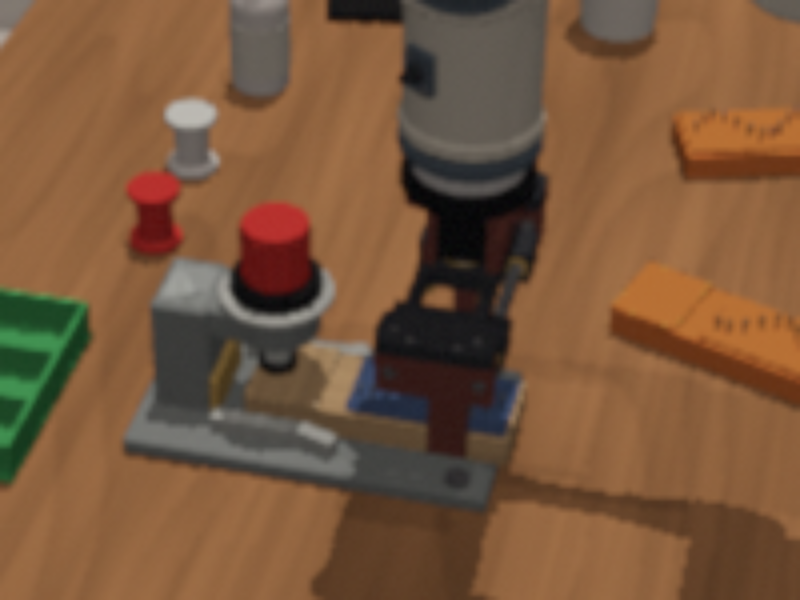

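```bash
python3 -m handwheel '{"grip":[1,1,1,1,1],"linear":[[0,3,0],[0,3,0],[0,2,0],[0,1.5,0],[0,1,0]],"dr":[[0,0,0],[0,0,0],[0,0,0],[0,0,0],[0,0,0]]}'
python3 -m handwheel '{"grip":[1,1,1],"linear":[[0,1,0],[0,1,0],[0,0,0]],"dr":[[0,0,0],[0,0,0],[0,0,0]]}'
```

```text
clock: 10.08
tcp_pos: [0.5239, 0.0514, 0.0198]
tool_rot: [-3.141, 0.0, 1.585]
contact_force: [-3.9, -0.4, 5.1]
finger_gap: 0.0558
clock: 10.33
tcp_pos: [0.526, 0.0514, 0.0198]
tool_rot: [3.142, 0.0, 1.585]
contact_force: [-3.1, -0.4, 5.2]
finger_gap: 0.0559
```

```bash
python3 -m handwheel '{"grip":[1,1,1],"linear":[[0,1,0],[0,0.7,0],[0,0,0]],"dr":[[0,0,0],[0,0,0],[0,0,0]]}'
python3 -m handwheel '{"grip":[1,1,1],"linear":[[0,0.7,0],[0,0.7,0],[0,0,0]],"dr":[[0,0,0],[0,0,0],[0,0,0]]}'
python3 - <<'E'
from rig import viewer
import numpy as np,cv2
d=viewer.get_image("side");np.savez("side7.npz",**d);cv2.imwrite("pics/side7c.png",cv2.resize(d["color"][230:310,250:350,::-1],None,fx=7,fy=7))
E
```

```text
clock: 10.58
tcp_pos: [0.5276, 0.0514, 0.0197]
tool_rot: [-3.142, -0.0, 1.585]
contact_force: [-3.0, 0.1, 5.6]
finger_gap: 0.0556
clock: 10.83
tcp_pos: [0.529, 0.0515, 0.0197]
tool_rot: [-3.142, -0.0, 1.585]
contact_force: [-2.9, 0.5, 6.2]
finger_gap: 0.0556
```

View pics/side7c.png

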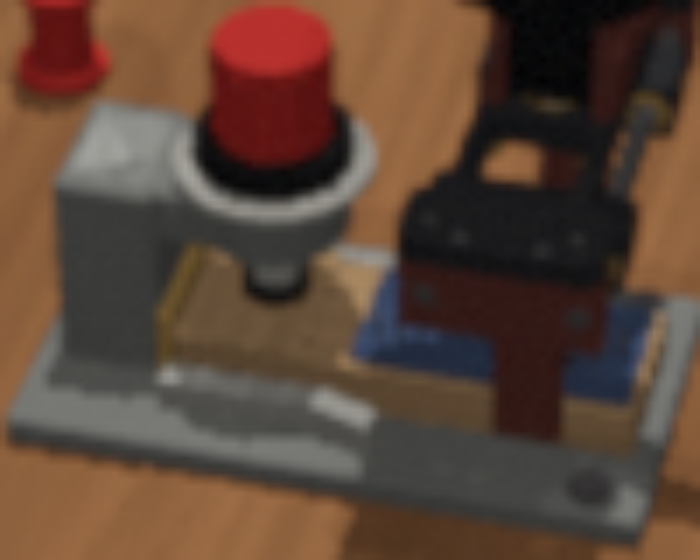

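Side crop: the timber end is just short of the brass stop (gap around col 175–185). Continue in half-millimetre steps.

```bash
python3 -m handwheel '{"grip":[1,1,1],"linear":[[0,0.6,0],[0,0.4,0],[0,0,0]],"dr":[[0,0,0],[0,0,0],[0,0,0]]}'
python3 -m handwheel '{"grip":[1,1,1],"linear":[[0,0.5,0],[0,0,0],[0,0,0]],"dr":[[0,0,0],[0,0,0],[0,0,0]]}'
```

```text
clock: 11.13
tcp_pos: [0.53, 0.0515, 0.0197]
tool_rot: [-3.141, -0.0, 1.585]
contact_force: [-3.2, -0.9, 5.2]
finger_gap: 0.0556
clock: 11.38
tcp_pos: [0.5303, 0.0515, 0.0198]
tool_rot: [-3.141, 0.0, 1.585]
contact_force: [-3.8, -0.3, 6.4]
finger_gap: 0.056
```

```bash
python3 -m handwheel '{"grip":[1,1,1],"linear":[[0,0.5,0],[0,0,0],[0,0,0]],"dr":[[0,0,0],[0,0,0],[0,0,0]]}'
python3 -m handwheel '{"grip":[1,1,1],"linear":[[0,0.5,0],[0,0,0],[0,0,0]],"dr":[[0,0,0],[0,0,0],[0,0,0]]}'
```

```text
clock: 11.63
tcp_pos: [0.5303, 0.0515, 0.0197]
tool_rot: [-3.14, 0.0, 1.585]
contact_force: [-6.9, -0.8, 7.4]
finger_gap: 0.0558
clock: 11.88
tcp_pos: [0.5303, 0.0515, 0.0198]
tool_rot: [-3.139, 0.0, 1.585]
contact_force: [-8.7, 0.7, 9.8]
finger_gap: 0.0558
```

Run:
```python
from rig import viewer
import numpy as np,cv2
d=viewer.get_image("side");np.savez("side8.npz",**d);a=cv2.resize(d["color"][230:310,250:350,::-1],None,fx=5,fy=5)
d=viewer.get_image("scene");np.savez("scene8.npz",**d);b=cv2.resize(d["color"][230:310,325:400,::-1],None,fx=5,fy=5)
cv2.imwrite("pics/m8.png",np.hstack([a[:, :425],b]))
```

```text
(no output)
```

View pics/m8.png

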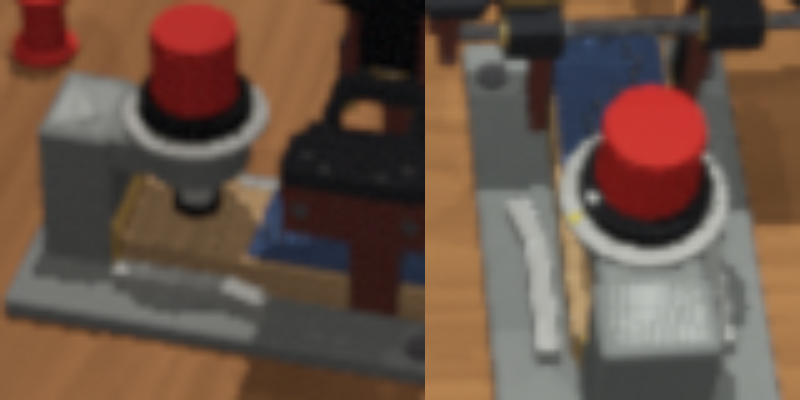

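Board end is flush with the brass stop, and the TCP stalled at x = 0.5303 with roughly 5 N of push. Release, rise and go over the knob.

```bash
python3 -m handwheel '{"grip":[0,0,0,0,0],"linear":[[0,-0.5,0],[0,-0.5,0],[0,0,0],[0,0,0],[0,0,0]],"dr":[[0,0,0],[0,0,0],[0,0,0],[0,0,0],[0,0,0]]}'
python3 -m handwheel '{"grip":[0,0,0,0,0],"linear":[[0,0,-20],[0,0,-35],[0,0,-40],[0,0,-40],[0,0,-40]],"dr":[[0,0,0],[0,0,0],[0,0,0],[0,0,0],[0,0,0]]}'
python3 -m handwheel '{"grip":[0,0,0,0,0],"linear":[[0,25,-5],[0,35,0],[0,35,0],[0,0,0],[0,0,0]],"dr":[[0,0,0],[0,0,0],[0,0,0],[0,0,-7],[0,0,-7]]}'
python3 -m handwheel '{"grip":[0,0,0,0,0],"linear":[[0,0,0],[0,0,0],[0,0,0],[0,0,0],[0,0,0]],"dr":[[0,0,-7],[0,0,-7],[0,0,-7],[0,0,-7],[0,0,-7]]}'
python3 -m handwheel '{"grip":[0,0,0,0],"linear":[[0,0,0],[0,0,0],[0,0,0],[0,0,0]],"dr":[[0,0,-7],[0,0,-1],[0,0,0],[0,0,0]]}'
python3 - <<'E'
from rig import viewer,status
import numpy as np,cv2
for n in ("wrist","side","scene"):
    d=viewer.get_image(n);np.savez(n+"9.npz",**d);cv2.imwrite(f"pics/{n}9.png",d["color"][:,:,::-1])
s=status.sense();print(s["qpos"].round(3),s["tcp_pos"],s["tool_rot"],s["contact_force"],s["moment"])
E
```

```text
clock: 12.4
tcp_pos: [0.5303, 0.0515, 0.0193]
tool_rot: [-3.141, 0.0, 1.585]
contact_force: [0.1, 0.3, 0.3]
finger_gap: 0.0856
clock: 12.82
tcp_pos: [0.5299, 0.0515, 0.1962]
tool_rot: [-3.141, -0.0, 1.585]
contact_force: [1.3, -0.0, -0.1]
finger_gap: 0.0879
clock: 13.23
tcp_pos: [0.6265, 0.0528, 0.196]
tool_rot: [-3.137, -0.001, 1.835]
contact_force: [0.2, -0.5, 0.0]
finger_gap: 0.0877
clock: 13.65
tcp_pos: [0.6254, 0.0529, 0.1993]
tool_rot: [-3.141, -0.0, 2.447]
contact_force: [0.0, 0.2, 0.1]
finger_gap: 0.0878
clock: 13.98
tcp_pos: [0.6253, 0.0529, 0.1995]
tool_rot: [-3.142, -0.0, 2.577]
contact_force: [0.4, -0.4, -0.4]
finger_gap: 0.0877
[ 0.03   0.162  1.194  0.     1.785 -2.548] [0.62522558 0.05287893 0.19956873] [-3.14155432e+00 -7.05787674e-05  2.57843953e+00] [-0.39547039  0.22055478  0.83660115] [ 0.0801475  -0.09434974  0.05706113]
```

View pics/wrist9.png

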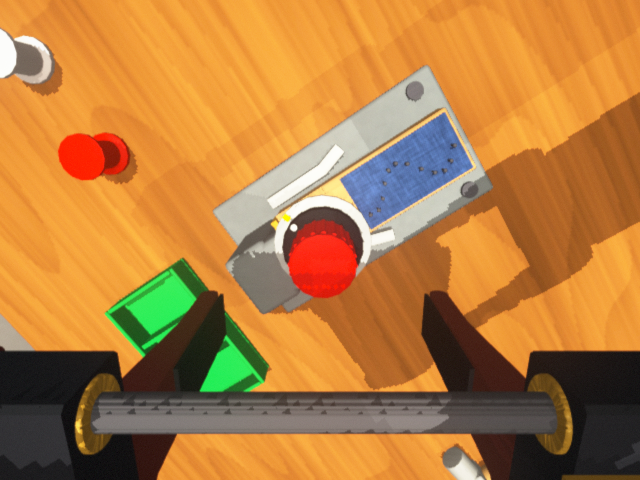

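View pics/side9.png

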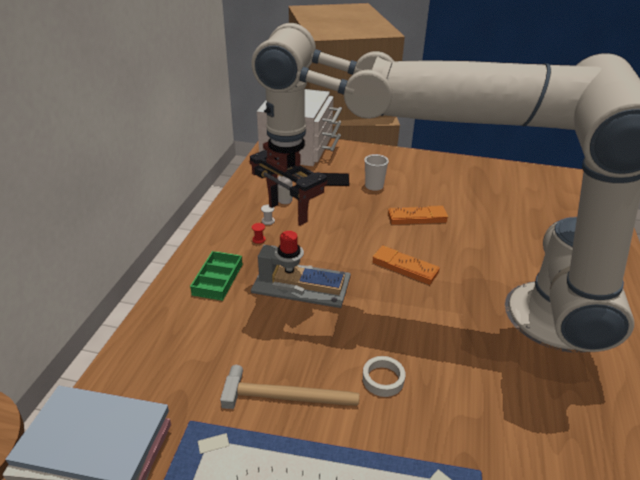

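Run:
```python
from h import *
d=L("wrist9.npz");c=d["color"].astype(int);P=cloud(d)
red=(c[...,0]>230)&(c[...,1]<50)&(c[...,2]<50);red[:, :200]=0
# top disc = bright red; fit
n,l,st,ce=cv2.connectedComponentsWithStats(red.astype(np.uint8));i=1+np.argmax(st[1:,4]);m=(l==i)
ct=max(cv2.findContours(m.astype(np.uint8),0,1)[0],key=len);e=cv2.fitEllipse(cv2.convexHull(ct));print("ell",e,"mean z",np.nanmedian(P[m][:,2]))
print("top centre",onz(d,*e[0],.142).round(4), "r px->mm",e[1][0]/2*np.nanmedian(d['z_map'][m])/d['mtx'][0,0])
print("white",onz(d,293,228,.104).round(4),"yellow",onz(d,281,222,.097).round(4))
print("column top z",np.nanmedian(P[270:295,245:275].reshape(-1,3),0))
a=cv2.resize(d["color"][180:310,220:400,::-1],None,fx=4.4,fy=4.4);cv2.imwrite("pics/w9c.png",a)
for n in ("scene9","side9"):
    s=L(n+".npz");cc=s["color"].astype(int);Q=cloud(s);r=(cc[...,0]>150)&(cc[...,1]<80)&(cc[...,2]<80)&(Q[...,2]>.135);print(n,np.nanmedian(Q[r],0).round(4),((np.nanmin(Q[r],0)+np.nanmax(Q[r],0))/2).round(4),r.sum())
```

```text
ell ((321.5390625, 263.68621826171875), (59.995365142822266, 67.84368896484375), 95.669189453125) mean z 0.1438616732486919
top centre [0.6241 0.0497 0.142 ] r px->mm 0.01727090357946312
white [0.6339 0.0295 0.104 ] yellow [0.6398 0.0228 0.097 ]
column top z [0.67986996 0.05271048 0.08931705]
scene9 [0.6297 0.0553 0.1413] [0.6586 0.0506 0.209 ] 122
side9 [0.6218 0.0463 0.1419] [0.6244 0.0465 0.1418] 80
```

View pics/w9c.png

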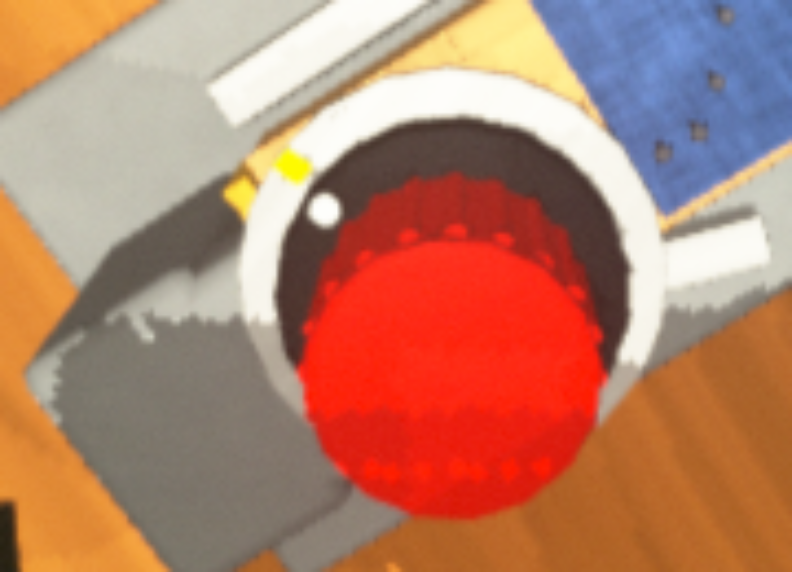

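Run:
```python
from h import *
d=L("wrist9.npz");p=onz(d,323.1,266.1,.142);print(p)
t=np.array([.62523,.05288,.19957]);w=2.578;print("tool dx,dy mm",1e3*(p-t)[:2]@np.array([[np.cos(w),np.sin(w)],[np.sin(w),-np.cos(w)]]).T)
# ring centre from crop: x extremes 240..665; rows top 68
print(onz(d,220+452/4.4,180+68/4.4,.098), onz(d,220+240/4.4,180+280/4.4,.098),onz(d,220+665/4.4,180+270/4.4,.098))
```

```text
[0.62417664 0.0514241  0.142     ]
tool dx,dy mm [ 0.11266669 -1.79346179]
[0.60613671 0.02250579 0.098     ] [0.65189533 0.03291995 0.098     ] [0.59500424 0.06700416 0.098     ]
```

```bash
python3 -m handwheel '{"grip":[0,0,0,0,0],"linear":[[0,-1.3,20],[0,0,30],[0,0,25],[0,0,10],[0,0,5]],"dr":[[0,0,0],[0,0,0],[0,0,0],[0,0,0],[0,0,0]]}'
python3 -m handwheel '{"grip":[0.3,0.5,1,1,1],"linear":[[0,0,0],[0,0,0],[0,0,0],[0,0,0],[0,0,0]],"dr":[[0,0,0],[0,0,0],[0,0,0],[0,0,0],[0,0,0]]}'
python3 -m handwheel '{"grip":[1,1,1,1],"linear":[[0,0,0],[0,0,0],[0,0,0],[0,0,0]],"dr":[[0,0,0],[0,0,0],[0,0,0],[0,0,0]]}'
python3 - <<'E'
from rig import viewer,status
import numpy as np,cv2
for n in ("wrist","scene","side"):
    d=viewer.get_image(n);np.savez(n+"10.npz",**d);cv2.imwrite(f"pics/{n}10.png",d["color"][:,:,::-1])
    if n=="scene": cv2.imwrite("pics/scene10c.png",cv2.resize(d["color"][190:340,290:450,::-1],None,fx=4,fy=4))
s=status.sense();print(s["qpos"].round(3),s["tcp_pos"],s["tool_rot"],s["contact_force"],s["moment"])
E
```

```text
clock: 14.55
tcp_pos: [0.6233, 0.0517, 0.107]
tool_rot: [-3.139, -0.004, 2.579]
contact_force: [-0.4, -0.2, -0.5]
finger_gap: 0.0879
clock: 14.97
tcp_pos: [0.6252, 0.0518, 0.1112]
tool_rot: [3.14, 0.002, 2.58]
contact_force: [0.5, -0.6, 0.1]
finger_gap: 0.0579
clock: 15.3
tcp_pos: [0.6251, 0.0515, 0.1101]
tool_rot: [3.141, 0.002, 2.58]
contact_force: [2.4, -1.2, 0.6]
finger_gap: 0.0397
[ 0.028  0.169  1.345 -0.     1.626 -2.552] [0.62504722 0.05155288 0.11006486] [3.14106832e+00 1.42178043e-03 2.57999964e+00] [ 4.2048659  -1.36435929  1.26373636] [-0.05315533 -0.51127747  0.00582879]
```

View pics/wrist10.png

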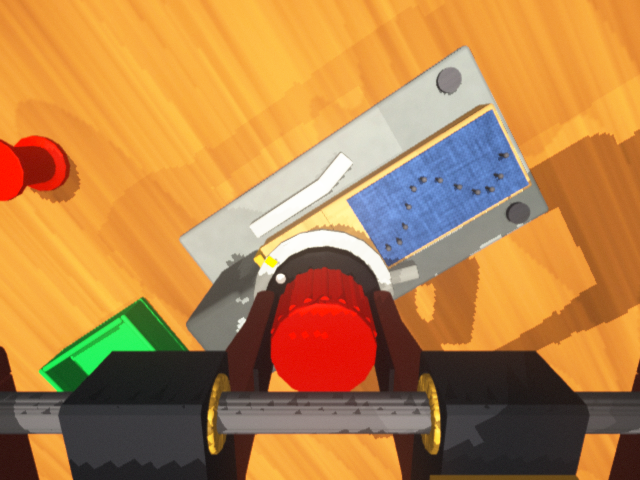

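View pics/scene10c.png

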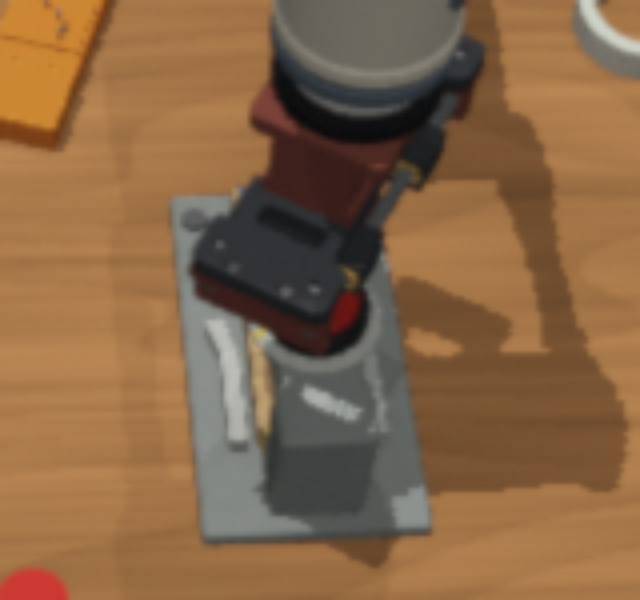

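Knob gripped (gap 39.7 mm). In the wrist view the yellow mark is at (265,262) and the white dot at (280,279), in line. Start turning clockwise.

```bash
cat > m.py <<'E'
from rig import status
s=status.sense();print("Mz",s["moment"].round(3),"q6",s["qpos"][5].round(3),"yaw",s["tool_rot"][2].round(3),"F",s["contact_force"].round(1))
E
python3 -m handwheel '{"grip":[1,1,1,1,1],"linear":[[0,0,0],[0,0,0],[0,0,0],[0,0,0],[0,0,0]],"dr":[[0,0,3],[0,0,5],[0,0,5],[0,0,5],[0,0,5]]}'; python3 m.py
python3 - <<'E'
from rig import viewer
import cv2
d=viewer.get_image("wrist");cv2.imwrite("pics/w11.png",cv2.resize(d["color"][180:410,220:440,::-1],None,fx=2.5,fy=2.5))
E
```

```text
clock: 15.87
tcp_pos: [0.6252, 0.0514, 0.11]
tool_rot: [3.14, 0.001, 2.175]
contact_force: [4.0, -1.5, 0.2]
finger_gap: 0.0396
Mz [-0.244 -0.738  0.439] q6 -2.147 yaw 2.175 F [ 4.  -1.5  0.2]
```

View pics/w11.png

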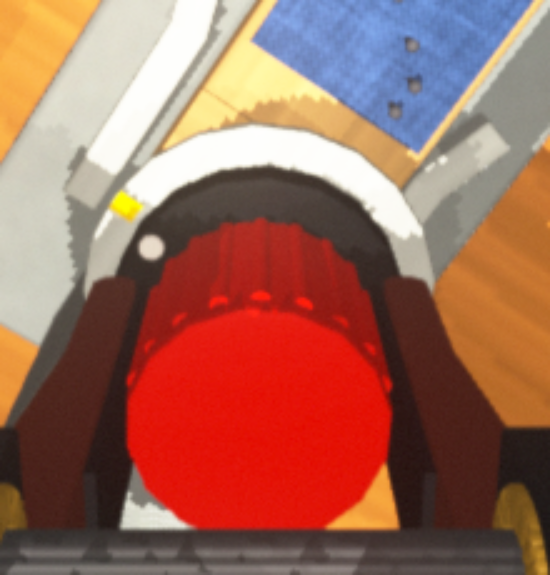

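The dots turned with the grip while the clamp turned in view, so there is no slip. Mz is 0.44. Continue.

```bash
python3 -m handwheel '{"grip":[1,1,1,1,1],"linear":[[0,0,0],[0,0,0],[0,0,0],[0,0,0],[0,0,0]],"dr":[[0,0,5],[0,0,5],[0,0,5],[0,0,5],[0,0,3]]}'|tail -0; python3 m.py
python3 -m handwheel '{"grip":[1,1,1],"linear":[[0,0,0],[0,0,0],[0,0,0]],"dr":[[0,0,5],[0,0,4],[0,0,3]]}'|tail -0; python3 m.py
python3 -m handwheel '{"grip":[1,1,1],"linear":[[0,0,0],[0,0,0],[0,0,0]],"dr":[[0,0,4],[0,0,4],[0,0,3]]}'|tail -0; python3 m.py
```

```text
Mz [-0.327 -0.828  0.397] q6 -1.747 yaw 1.775 F [ 4.2 -2.9  1.3]
Mz [-0.4   -0.842  0.526] q6 -1.539 yaw 1.567 F [ 3.5 -4.  -0.3]
Mz [-0.475 -0.91   0.625] q6 -1.347 yaw 1.375 F [ 5.8 -3.6  0.3]Exception ignored on flushing sys.stdout:
BrokenPipeError: [Errno 32] Broken pipe
Exception ignored on flushing sys.stdout:
BrokenPipeError: [Errno 32] Broken pipe
Exception ignored on flushing sys.stdout:
BrokenPipeError: [Errno 32] Broken pipe
```

The moment is climbing to 0.63 Nm at 1.2 rad. Small steps from here, with a look at the dots.

```bash
cat > look.py <<'E'
import sys,cv2
from rig import viewer
d=viewer.get_image("wrist");cv2.imwrite(f"pics/{sys.argv[1]}.png",cv2.resize(d["color"][180:410,220:440,::-1],None,fx=2.5,fy=2.5))
E
python3 look.py w12
python3 -m handwheel '{"grip":[1,1],"linear":[[0,0,0],[0,0,0]],"dr":[[0,0,3],[0,0,2]]}' >/dev/null; python3 m.py
python3 -m handwheel '{"grip":[1,1],"linear":[[0,0,0],[0,0,0]],"dr":[[0,0,3],[0,0,2]]}' >/dev/null; python3 m.py; python3 look.py w13
```

```text
Mz [-0.488 -0.914  0.636] q6 -1.261 yaw 1.289 F [ 4.1 -3.2  0.4]
Mz [-0.509 -0.919  0.608] q6 -1.174 yaw 1.201 F [ 4.3 -3.7  1.5]
```

View pics/w12.png

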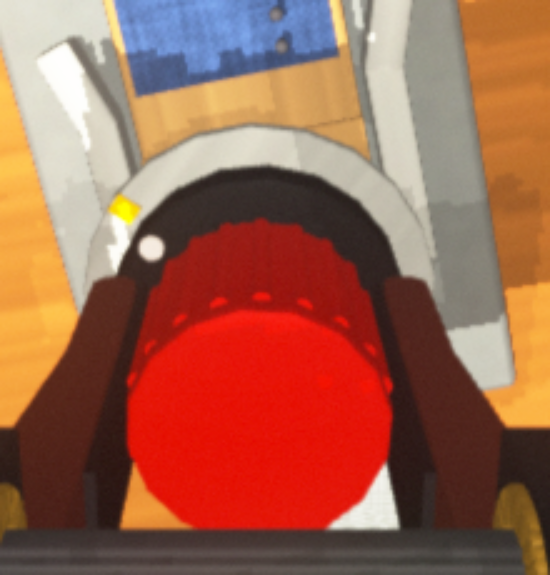

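View pics/w13.png

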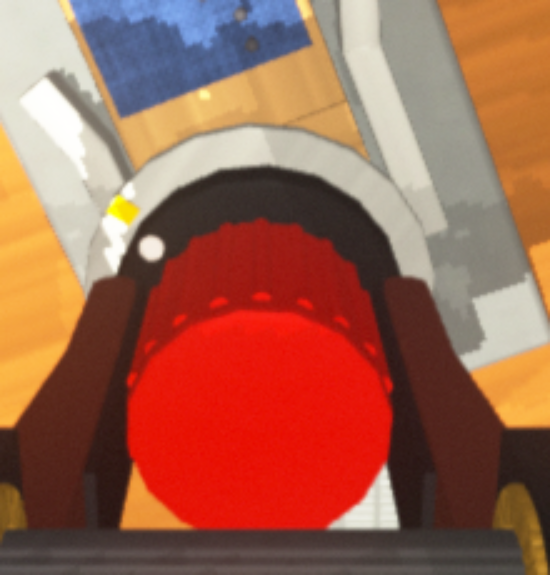

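The yellow mark has just begun to lag, from (125,208) to (122,210) in the crop. Continue.

```bash
python3 -m handwheel '{"grip":[1,1,1],"linear":[[0,0,0],[0,0,0],[0,0,0]],"dr":[[0,0,3],[0,0,3],[0,0,2]]}' >/dev/null; python3 m.py
python3 -m handwheel '{"grip":[1,1,1],"linear":[[0,0,0],[0,0,0],[0,0,0]],"dr":[[0,0,3],[0,0,3],[0,0,2]]}' >/dev/null; python3 m.py; python3 look.py w14
```

```text
Mz [-0.528 -0.845  0.669] q6 -1.034 yaw 1.062 F [ 3.4 -3.8  1.3]
Mz [-0.589 -0.807  0.738] q6 -0.894 yaw 0.922 F [ 3.5 -3.8  0.4]
```

View pics/w14.png

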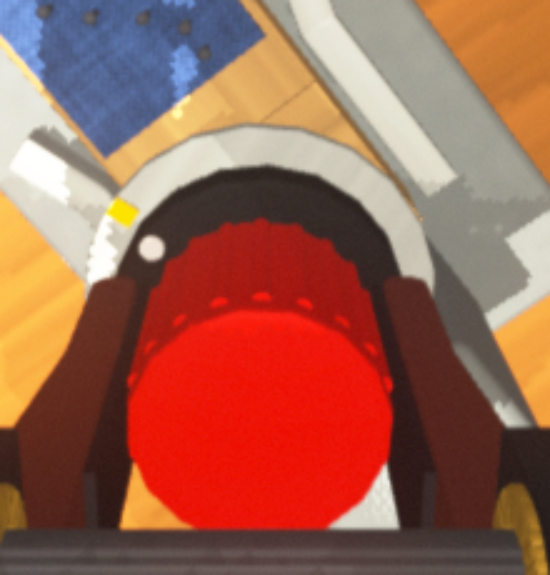

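```bash
python3 -m handwheel '{"grip":[1,1,1],"linear":[[0,0,0],[0,0,0],[0,0,0]],"dr":[[0,0,3],[0,0,3],[0,0,2]]}' >/dev/null; python3 m.py
python3 -m handwheel '{"grip":[1,1],"linear":[[0,0,0],[0,0,0]],"dr":[[0,0,3],[0,0,2]]}' >/dev/null; python3 m.py; python3 look.py w15
```

```text
Mz [-0.649 -0.814  0.749] q6 -0.755 yaw 0.783 F [ 2.8 -4.4  0.3]
Mz [-0.612 -0.796  0.811] q6 -0.668 yaw 0.695 F [ 2.4 -4.1  1.1]
```

View pics/w15.png

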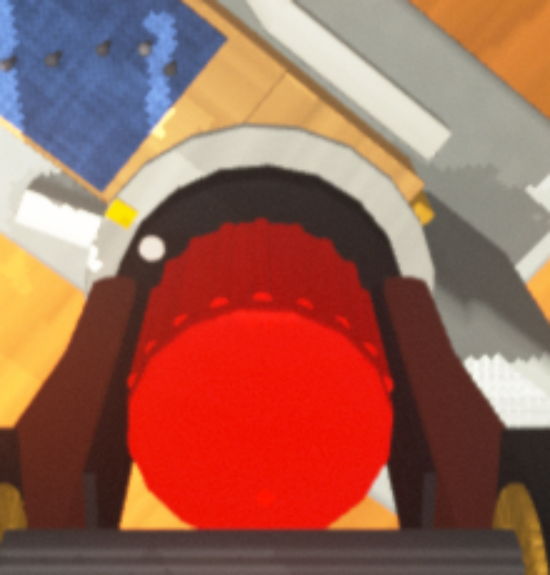

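```bash
python3 -m handwheel '{"grip":[1,1],"linear":[[0,0,0],[0,0,0]],"dr":[[0,0,3],[0,0,2]]}' >/dev/null; python3 m.py
python3 -m handwheel '{"grip":[1,1],"linear":[[0,0,0],[0,0,0]],"dr":[[0,0,3],[0,0,2]]}' >/dev/null; python3 m.py
python3 -m handwheel '{"grip":[1,1],"linear":[[0,0,0],[0,0,0]],"dr":[[0,0,3],[0,0,2]]}' >/dev/null; python3 m.py; python3 look.py w16
```

```text
Mz [-0.525 -0.321  0.723] q6 -0.58 yaw 0.608 F [ 1.7 -3.5  2.8]
Mz [-0.336 -0.4    0.439] q6 -0.493 yaw 0.521 F [ 1.6 -1.8  5.4]
Mz [-0.299 -0.474  0.43 ] q6 -0.405 yaw 0.434 F [ 2.2 -2.   4.6]
```

View pics/w16.png

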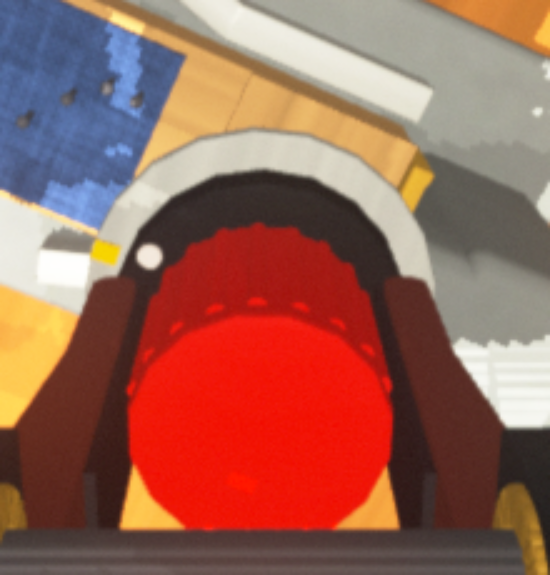

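The clutch is slipping: Mz fell from 0.81 to 0.43, and in the crop yellow is at (104,252) against white at (149,257). Measure the dots.

```bash
cat > dots.py <<'E'
import sys
from h import *
from rig import viewer
d=viewer.get_image("wrist");np.savez(f"{sys.argv[1]}.npz",**d)
c=d["color"][200:320,220:440].astype(int)
for n,m,z in (("white",c.min(-1)>185,.105),("yellow",(c[...,0]>200)&(c[...,1]>170)&(c[...,2]<90),.098)):
    k,l,st,ce=cv2.connectedComponentsWithStats(m.astype(np.uint8))
    for i in range(1,k):
        if 8<st[i,4]<120:
            p=onz(d,ce[i][0]+220,ce[i][1]+200,z);print(n,st[i,4],(ce[i]+[220,200]).round(1),p.round(4),"ang",np.degrees(np.arctan2(p[1]-.0515,p[0]-.6245)).round(1),"r",np.hypot(p[0]-.6245,p[1]-.0515).round(4))
E
python3 dots.py d1
python3 - <<'E'
from h import *
# baseline at grip
d=L("wrist10.npz")
for p,z in (((280,279),.105),((265,262),.098)):
    q=onz(d,*p,z);print(q.round(4),np.degrees(np.arctan2(q[1]-.0515,q[0]-.6245)))
E
```

```text
white 11 [438.5 207.3] [0.6493 0.1145 0.105 ] ang 68.5 r 0.0677
white 12 [434.6 223.9] [0.6514 0.1075 0.105 ] ang 64.3 r 0.0621
white 46 [437.6 260.5] [0.6608 0.0935 0.105 ] ang 49.2 r 0.0555
white 62 [279.3 282.1] [0.6012 0.0547 0.105 ] ang 172.1 r 0.0235
white 117 [423.5 317.7] [0.6686 0.0664 0.105 ] ang 18.7 r 0.0466
yellow 89 [385.7 254.4] [0.6406 0.0848 0.098 ] ang 64.2 r 0.037
yellow 82 [261.5 280.5] [0.5938 0.0491 0.098 ] ang -175.5 r 0.0308
[0.6338 0.0293 0.105 ] -67.29243722234918
[0.6371 0.0205 0.098 ] -67.85492256484196
```

White is 12° clockwise ahead of yellow, so about 33° remain for one full click.

```bash
python3 -m handwheel '{"grip":[1,1,1],"linear":[[0,0,0],[0,0,0],[0,0,0]],"dr":[[0,0,3],[0,0,3],[0,0,2]]}' >/dev/null; python3 m.py
python3 -m handwheel '{"grip":[1,1,1],"linear":[[0,0,0],[0,0,0],[0,0,0]],"dr":[[0,0,3],[0,0,3],[0,0,2]]}' >/dev/null; python3 m.py; python3 dots.py d2 | grep -v "r 0.0[456]"; python3 look.py w17
```

```text
Mz [-0.46 -0.39  0.39] q6 -0.266 yaw 0.294 F [ 0.8 -2.2  5.7]
Mz [-0.377 -0.472  0.335] q6 -0.126 yaw 0.154 F [ 2.3 -1.7  5.2]
white 33 [356.  247.4] [0.6343 0.0824 0.105 ] ang 72.4 r 0.0324
white 47 [373.2 260.3] [0.6429 0.0778 0.105 ] ang 55.0 r 0.032
white 20 [380.2 267.4] [0.6465 0.0749 0.105 ] ang 46.8 r 0.0322
white 46 [266.1 274.6] [0.5968 0.0637 0.105 ] ang 156.2 r 0.0302
white 59 [279.3 282.1] [0.6031 0.061  0.105 ] ang 156.0 r 0.0234
```

View pics/w17.png

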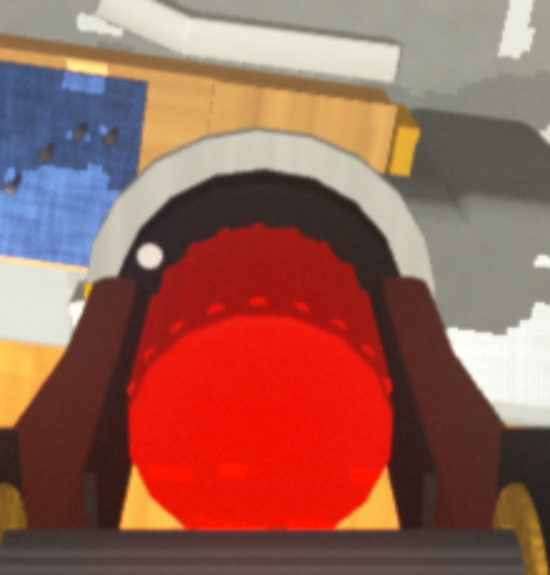

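Slip is ~28°, with the yellow mark just disappearing behind the finger. About 16° to go.

```bash
python3 -m handwheel '{"grip":[1,1,1],"linear":[[0,0,0],[0,0,0],[0,0,0]],"dr":[[0,0,3],[0,0,3],[0,0,2]]}' >/dev/null; python3 m.py
python3 -m handwheel '{"grip":[1,1],"linear":[[0,0,0],[0,0,0]],"dr":[[0,0,2],[0,0,2]]}' >/dev/null; python3 m.py
python3 -m handwheel '{"grip":[1,1],"linear":[[0,0,0],[0,0,0]],"dr":[[0,0,2],[0,0,1]]}' >/dev/null; python3 m.py
```

```text
Mz [-0.392 -0.529  0.167] q6 0.013 yaw 0.015 F [ 1.9 -1.6  6.3]
Mz [-0.383 -0.58   0.291] q6 0.082 yaw -0.054 F [ 2.1 -2.   1.4]
Mz [-0.421 -0.693  0.527] q6 0.135 yaw -0.106 F [ 2.3 -2.3  1.7]
```

```bash
python3 -m handwheel '{"grip":[1,1],"linear":[[0,0,0],[0,0,0]],"dr":[[0,0,2],[0,0,1]]}' >/dev/null; python3 m.py;python3 dots.py d3 | grep -v "r 0.0[3456]"
```

```text
Mz [-0.463 -0.744  0.539] q6 0.188 yaw -0.159 F [ 3.2 -2.5  3.5]
white 57 [279.5 282.2] [0.6072 0.0671 0.105 ] ang 137.9 r 0.0233
white 49 [260.8 287.1] [0.5984 0.0661 0.105 ] ang 150.8 r 0.0299
```

The moment fell to 0.17 and leapt to 0.54, and the white dot is ~46° ahead: one full click. Let go and rise.

```bash
python3 -m handwheel '{"grip":[0,0,0,0,0],"linear":[[0,0,0],[0,0,0],[0,0,0],[0,0,0],[0,0,0]],"dr":[[0,0,0],[0,0,0],[0,0,0],[0,0,0],[0,0,0]]}'
python3 -m handwheel '{"grip":[0,0,0,0,0],"linear":[[0,0,-10],[0,0,-30],[0,0,-40],[0,0,-40],[0,0,0]],"dr":[[0,0,0],[0,0,0],[0,0,0],[0,0,0],[0,0,0]]}'
python3 dots.py d4
python3 - <<'E'
from rig import viewer
from h import *
d=L("d4.npz");cv2.imwrite("pics/w18.png",d["color"][:,:,::-1])
a=viewer.get_image("side")["color"];b=viewer.get_image("scene")["color"]
cv2.imwrite("pics/s18.png",np.hstack([cv2.resize(a[225:315,250:350,::-1],None,fx=4,fy=4),cv2.resize(b[230:320,325:425,::-1],None,fx=4,fy=4)]));cv2.imwrite("pics/scene18.png",b[:,:,::-1])
E
```

```text
clock: 20.7
tcp_pos: [0.6241, 0.052, 0.109]
tool_rot: [-3.142, 0.001, -0.159]
contact_force: [0.9, 0.5, -0.3]
finger_gap: 0.0695
clock: 21.12
tcp_pos: [0.6266, 0.0519, 0.2411]
tool_rot: [-3.139, -0.015, -0.16]
contact_force: [0.8, 0.3, 2.7]
finger_gap: 0.0879
white 21 [290.7 222.2] [0.6052 0.0655 0.105 ] ang 144.1 r 0.0238
yellow 26 [282.7 246.8] [0.5946 0.0453 0.098 ] ang -168.4 r 0.0306
yellow 81 [362.  271.6] [0.6542 0.0142 0.098 ] ang -51.5 r 0.0477
yellow 23 [330.  281.3] [0.6272 0.0101 0.098 ] ang -86.3 r 0.0415
yellow 33 [319.6 281.9] [0.6187 0.011  0.098 ] ang -98.1 r 0.0409
yellow 40 [334.7 310.9] [ 0.627  -0.0167  0.098 ] ang -87.9 r 0.0683
yellow 48 [325.1 312.5] [ 0.6188 -0.0168  0.098 ] ang -94.7 r 0.0686
yellow 25 [234.5 315.3] [ 0.5437 -0.0069  0.098 ] ang -144.1 r 0.0997
```

View pics/w18.png

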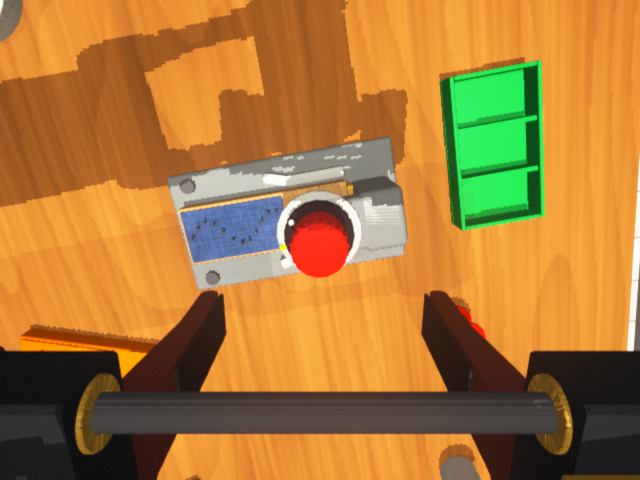

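View pics/s18.png

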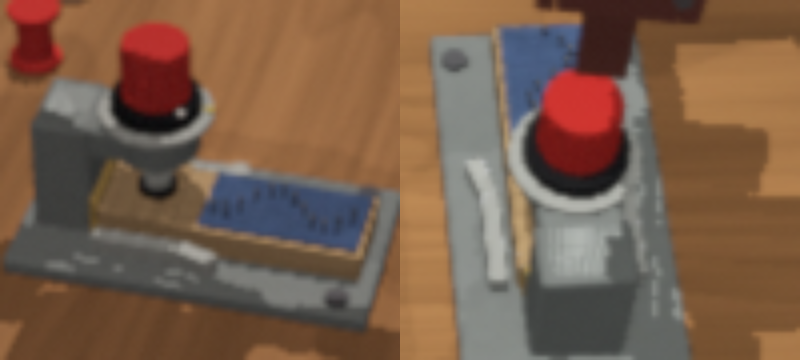

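View pics/scene18.png

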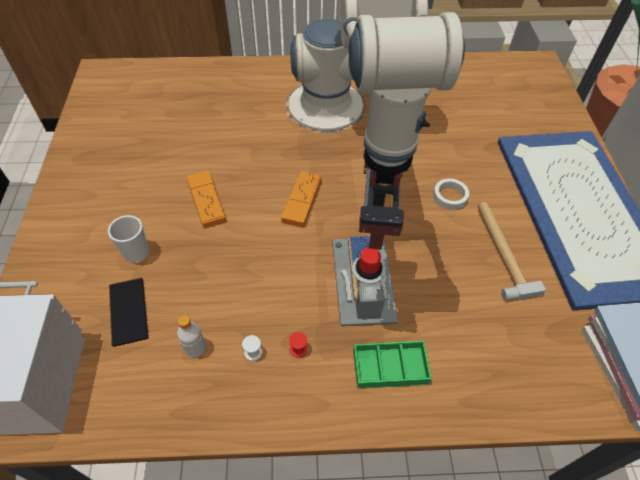

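The dots now read 22.8 mm apart. The picture was taken while the arm was still settling, so I'll take one more still one.

```bash
python3 -m handwheel '{"grip":[0,0,0,0],"linear":[[0,0,0],[0,0,0],[0,0,0],[0,0,0]],"dr":[[0,0,0],[0,0,0],[0,0,0],[0,0,0]]}'
python3 dots.py d5 | grep -v "r 0.0[456]"
python3 - <<'E'
from h import *
d=L("d5.npz");cv2.imwrite("pics/w19.png",cv2.resize(d["color"][130:300,160:420,::-1],None,fx=3,fy=3))
P=cloud(d)
E
```

```text
clock: 21.6
tcp_pos: [0.6241, 0.0518, 0.2283]
tool_rot: [3.141, 0.002, -0.16]
contact_force: [0.2, 0.6, 0.1]
finger_gap: 0.0877
white 25 [295.9 224.8] [0.6053 0.0655 0.105 ] ang 143.9 r 0.0237
yellow 28 [287.6 250. ] [0.5948 0.0454 0.098 ] ang -168.4 r 0.0304
yellow 17 [325.7 285.4] [0.619 0.012 0.098] ang -97.9 r 0.0399
yellow 116 [374.5 309.8] [ 0.6543 -0.0148  0.098 ] ang -65.8 r 0.0727
yellow 23 [237.9 315.8] [ 0.545  -0.0029  0.098 ] ang -145.6 r 0.0963
```

View pics/w19.png

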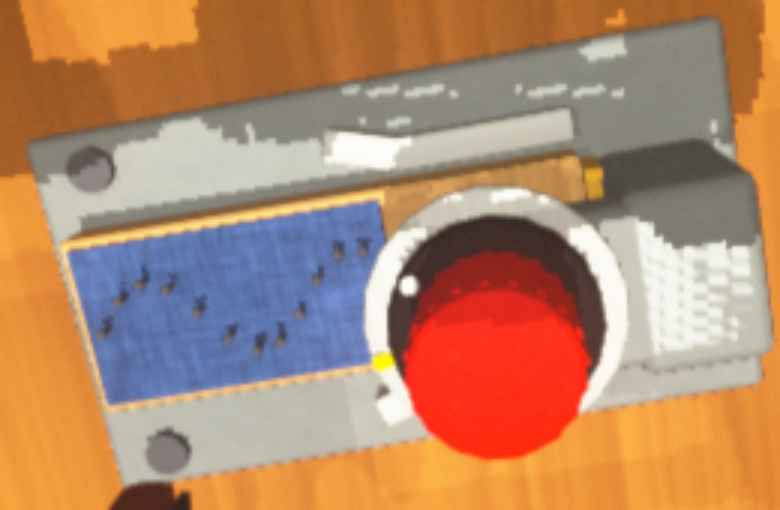

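The still picture agrees: white at 143.9°, yellow at 191.6°, 47.7° and 22.6 mm apart. The board end is against the brass, the foot is down, and nothing touches the robot. Handing in.

```bash
python3 -c "
from rig import job
print(job.sign_off())"
```

```text
the job is handed in; nothing more can be done
None
```

The board is home in the clamp and the foot is tightened by one full click. I handed the job in at about 22 s.

**Board:** I gripped the blue and timber board across its width and laid it flat on the bed. I slid it in until the tool stalled at the stop, with about 9 N on the wrist, of which roughly 5 N was on the stop. The side pictures show its end flush with the brass.

**Knob:** A single grasp was enough, so no regrasping was needed. The moment rose to about 0.8 Nm, fell to 0.17, then leapt to 0.54, and I stopped there, let go and rose clear.

**Last checks:**
- **Dots:** the white dot is 47.7° clockwise ahead of the yellow mark, 22.6 mm away. That is one click, inside the 14–49 mm window.
- **Robot:** it touches nothing; the wrist force reads about zero.
- **Other objects:** the final scene picture shows none of them visibly moved. I judged that by eye and did not measure it.

**What disagreed or was not measured:**
- The peak moment read about 0.8 Nm, above the 0.6 Nm in the task text.
- Both dots read 6–7° further back after I let go than while I was gripping. That is either a camera error or a small spring-back.
- I could not measure the foot's force. I judge it tight because, even with that spring-back, the ring is about 0.75 rad past where the moment began to rise.
- My first grip on the board was 8 mm too high, so I redid it before lifting.

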